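# Hold the test paddle in the bench detector's slot

### The arm

A 7-joint arm with a two-finger parallel gripper is mounted at the origin on a cart in front of the work surface, level with it; the furniture and walls round the work are solid. World frame = base frame: x ahead of the robot, y to its left, z up, the work surface at z = 0. Lengths are in mm, angles in rad, forces in N, time in s.
With the tool pointing down it reaches from about 400 to 875 mm from the base axis. Payload 19.3 kg.
Tool frame: the origin (TCP) lies midway between the tips of the shut fingers; the grasp point (between the pads) lies 19 mm behind it; z points along the fingers, x is the direction in which the jaws open and shut, and the axes are right-handed (so a half turn about z gives the same grasp; the last joint's range is limited). The gripper opens to 85 mm and grips with 20 to 120 N. Pads are 22 mm wide; open, the fingers measure 114 mm over their backs; the gripper's body (76 mm by 85 mm) begins 54 mm behind the grasp point. The pads swing forward as they close: fully open they stand 13 mm farther back than shut.
Start: joints at [-1.284, 0.521, -0.036, 1.599, 0.021, 1.021, -0.113], TCP at [218.316, 585.621, 192.891] pointing down, gripper open.
Joint ranges: [-2.91, 2.91], [-0.3, 2.13], [-1.5, 1.42], [0.17, 2.43], [-1.26, 4.41], [0.16, 1.93], [-2.52, 2.52]. Speed limits (rad/s): [1.89, 1.89, 2.39, 2.39, 3.01, 3.01, 3.01].

### API

Orientations are given as a unit quaternion [x, y, z, w].
In Python, from plant import * gives the robot as it stands. The module is installed in compiled form; this text tells all that it offers.
- The arm moves only by the shell command python3 -m handwheel 'ROWS' [FORCE]. ROWS is JSON, a list of rows, each a list of 3 entries, a list of its own where there are three numbers: the shift along the tool's x, y, z in mm, then the turn, a rotation vector about the tool's x, y, z in rad, then the closure, from -1 (fully open) to 1 (shut), so that 0 is half open. A call has 1 to 8 rows; each row shifts and turns the commanded pose from where the row before left it, along the tool's axes as they then stand; what a row does not reach is not made up. A row lasts 1/12 s, in which the tool goes at most 41.7 mm and 7.16 degrees, less where a joint would pass 70% of its speed; a pose out of reach is approached as far as the arm can. A call is refused whole if a number of a shift passes 41.7 or a number of a turn 0.125, either way. A call with a gripper value outside its range is refused whole. The fingers move at their own pace and stop on an object; FORCE is the grip in N (left out, the last holds). Time passes only in rows, so rows that do not move let the fingers close. It gives the time, the measured TCP pose, the force and the opening at its end, in the units of the state.
- get_state(): the state, without advancing time (a new reading comes with each control period).
- grab_frame(name): name is "scene" or "top" or "wrist"; returns (picture, depth): 400x640x3 uint8, red, green, blue; 400x640 float32, mm along the optical axis (not along the pixel's ray), 0 where there is no reading.
- calibration(name): a dict with "intrinsics" (3x3 intrinsics, pixels), "rvec" (rotation vector, rad) and "tvec" (3), from world to camera coordinates, as OpenCV has them. Camera axes: x right, y down, z forward; pixel columns grow to the right and rows downward; lengths in mm; the calibration is good to about 2 mm. A picture is of the moment at which its call begins: read the wrist's pose just before it. calibration takes no time and is no camera call; for the wrist camera it gives the pose at the moment of the call.
- job_done(): hands the job in, once; it reports no verdict.
Trained networks look in the newest picture that a camera, given by its name, has taken for a name from the list of things; names that differ only in an ending like _2 or _b are one class to them, and where a whole thing is asked for, a point or a joint stands for the part that bears it (a point fixed in the world has none). Each returns a list of dicts, best first, with "score" (0 to 1); they miss things now and then, are a little off and sometimes report something else, mostly with a low value. They report only what shows in the picture. A call takes as long as a camera call. They do not tell look-alikes from the thing itself.
- find_in(camera, target): "centre" ([x, y, z] in mm, in world coordinates, good to about 4 mm: the middle of the surface that is visible of it).
The state is a dict: "time": time; "joints": joint angles; "qvel": joint speeds; "effort": joint torques, N m; "tool_pos": TCP position; "orientation": TCP orientation; "ft_force": force on the tool from outside, world axes, zero at the start; "ft_torque": the same for the moment, N m; "finger_gap": opening from 0.0 (shut) to 1.0 (fully open).
Only numpy, scipy, OpenCV 4.12 (cv2) and the standard library are available. Lean on these libraries where they do the work, as an engineer would, in place of code of your own. Each camera call takes 0.05 s, during which the arm holds its last target.

### The job

Do the start-of-shift check of the bench detector: lift the cover off the slot in its top and set it down level on the narrow top of the raised rest. Then take the test paddle with the flat rectangular handle out of the holder (leave the one with the round knob where it is), lower its blade upright through the slot until the blade's end is about 40 mm below the detector's top face, and finish still gripping it there, hanging free of the bottom.

Things in the scene. Friction and masses are not known exactly. Their poses are not given: they have to be found in the camera images.
- detector: Grey box with an aluminium top, 110 (x) x 120 (y) x 90 mm high, fixed to the bench. Origin: centre of its underside on the bench; z up. Its front (-x side) carries a black display. It is hollow: inner floor 12 mm above the bench.
- slot (a point): Centre of the slot, level with the detector's top face (90 mm above the bench). The slot goes straight down through the 8 mm thick top, 12 mm wide along the detector's x and 44 mm long along its y, with a 2 mm bevel round its mouth. Axes as the detector's. Covered by the cover at the start.
- cover_grip (a point): Centre of the upright grip of the loose black slot cover (90 g or so). The grip is 16 mm thick (its x) x 44 mm (its y), and stands on the middle of the cover's plate, which is 50 (x) x 80 (y) x 8 mm. This point is 25 mm above the plate's flat underside, 17 mm above the plate's upper face and 17 mm below the grip's top; z up.
- rest_top (a point): Centre of the flat top of the steel rest, 60 mm above the bench. The top is a bar only 22 mm wide (its x) and 70 mm long (its y), on a web 12 x 40 mm; foot plate 70 x 90 x 6 mm. Fixed to the bench. The rest and the holder may stand on either side of the detector. (A fixed shelf of blue tube, its front rail 0.3 m above the bench, stands behind on the left, at y = 0.08 to 0.5 from x = 0.62 on: swing the arm round in front of it.)
- holder: Plastic grey block, 44 (x) x 130 (y) x 42 mm high, fixed to the bench; origin: centre of its underside. Two pockets open upward, centred 35 mm either way along its y, each 13 (x) x 44 (y) mm and 34 mm deep. One test paddle stands in each; which is in which varies.
- paddle_grip (a point): Centre of the flat rectangular handle of the white test paddle to be used (loose, 90 g or so). Handle 18 mm thick (x) x 44 mm (y) x 44 mm high; z up along the paddle. This point is 22 mm below the handle's top and 92 mm above the blade's end. The blade below the handle is 10 mm thick (x), 40 mm wide (y) and 70 mm long.
- paddle_tip (a point): Centre of the flat lower end of that paddle's blade; axes as paddle_grip. At the start it stands on the pocket's floor, 8 mm above the bench.
- knob_grip (a point): Centre of the round knob, 34 mm in diameter and 44 mm high, of the other white test paddle (same blade). It stays in the holder.
Not all that is in view belongs to the job. What is shaped like the part that bears cover_grip but purple or turquoise is not meant. What is shaped like the part that bears paddle_grip but black or blue is not meant.

How it is judged:
By the outcome, as a careful person would: the job done as asked, in the order asked, and still so for the second after the job is handed in, while the arm keeps its last pose, push and grip.
It also fails if it takes over 61 s, if anything falls off the work surface, if the arm or the gripper's body presses on something with over 40 N, if the wrist force passes 120 N, or if a joint passes its speed limit or range.

## Working session

There is one attempt and no reset: what is moved stays moved. The work goes in short steps, Python scripts to look and compute and a shell command to move; the robot and the scene stay as the last step left them, time stands still between calls to the robot, and variables do not carry over. Pictures are saved under pics/ and viewed, and the job is handed in when it is done.

```bash
mkdir -p pics; cat > h.py <<'E'
from plant import *
import numpy as np, cv2
from scipy.spatial.transform import Rotation as R
def save(n,im): cv2.imwrite('pics/'+n+'.png',im[:,:,::-1])
def cam(name):
    c=calibration(name);K=np.array(c['intrinsics']);Rm=cv2.Rodrigues(np.array(c['rvec'],float))[0];t=np.array(c['tvec'],float).ravel()
    return K,Rm,t
def toworld(c,u,v,d):
    K,Rm,t=c
    p=np.stack([(u-K[0,2])/K[0,0]*d,(v-K[1,2])/K[1,1]*d,d],-1)
    return (p-t)@Rm
def proj(c,p):
    K,Rm,t=c; q=Rm@np.array(p)+t; q=K@q; return q[:2]/q[2]
def cloud(c,depth):
    v,u=np.mgrid[:400,:640]; return toworld(c,u,v,depth.astype(float))
E
python3 - <<'E'
from h import *
np.set_printoptions(precision=1,suppress=True)
s=get_state();print(s['time'],s['tool_pos'],s['orientation'],s['finger_gap'])
for n in ['scene','top']:
    im,d=grab_frame(n);save(n+'1',im);np.save(n+'_d.npy',d)
    for t in ['detector','cover_grip','rest_top','holder','paddle_grip','knob_grip','slot']:
        c=cam(n)
        for r in find_in(n,t)[:4]: print(n,t,np.array(r['centre']),round(r['score'],2),proj(c,r['centre']))
print(get_state()['time'])
E
```

```text
0.0 [218.2 585.3 192.3] [ 0.8  0.6 -0.   0. ] 0.9964433152576706
scene detector [ 441.7 -139.    92.8] 0.8 [312.1 240. ]
scene cover_grip [ 470.4 -126.5   96.5] 0.73 [316.5 228.4]
scene cover_grip [ 616.6 -165.8   10.7] 0.71 [366.2 221.6]
scene cover_grip [533.2  59.1  12.9] 0.66 [282.  195.7]
scene rest_top [ 450.8 -340.7    7. ] 0.63 [382.6 309. ]
scene holder [423.8 121.7  42.8] 0.86 [234.2 200.2]
scene paddle_grip [517.4 186.3  73.8] 0.92 [243. 161.]
scene paddle_grip [427.9  11.6  95.9] 0.62 [261.9 208.4]
scene paddle_grip [433.6 105.5  97.2] 0.54 [237.7 187.3]
scene knob_grip [434.3 170.5  98. ] 0.79 [221.2 174.4]
scene knob_grip [ 468.9 -125.1   98.6] 0.16 [315.6 227.9]
scene slot [ 445.7 -142.2   89.1] 0.62 [314.3 240.6]
top detector [ 480.9 -114.6   88.8] 0.94 [336.6 232.5]
top detector [438.9 106.  122.8] 0.6 [241.6 247.6]
top cover_grip [536.7  67.8  10.2] 0.68 [266.7 209.8]
top cover_grip [ 478.6 -116.2  100.4] 0.64 [337.4 233.4]
top cover_grip [ 623.  -156.5    5. ] 0.62 [352.7 180. ]
top rest_top [ 455.3 -331.2    3.7] 0.83 [417.7 245.3]
top rest_top [ 481.1 -114.7   85.6] 0.55 [336.6 232.5]
top holder [442.1 137.9  37.7] 0.56 [236.1 245.2]
top paddle_grip [527.6 181.8 104.1] 0.56 [213.2 209.2]
top paddle_grip [441.1 106.8 121.7] 0.54 [241.4 246.6]
top slot [ 481.1 -116.3   90. ] 0.62 [337.3 232.5]
0.8
```

View pics/scene1.png

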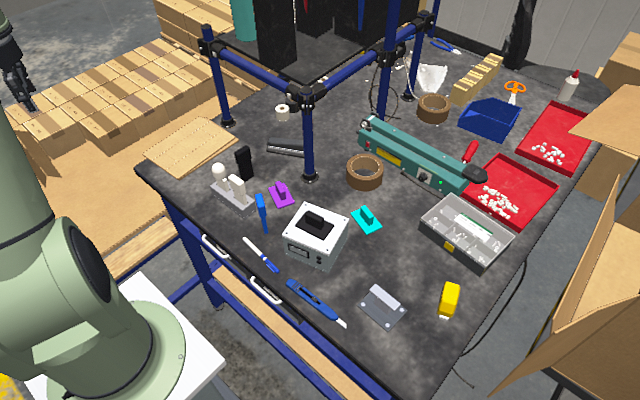

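View pics/top1.png

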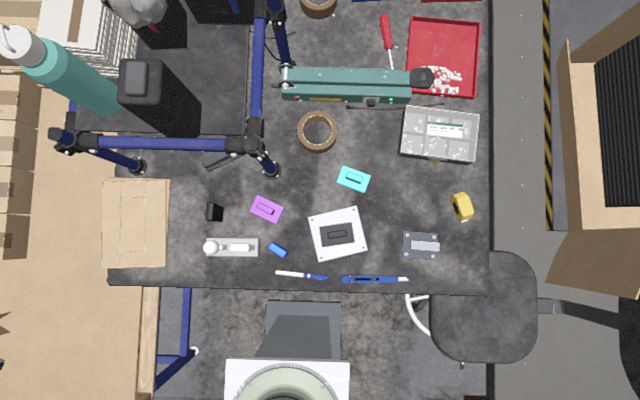

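```bash
python3 - <<'E'
import cv2
a=cv2.imread('pics/top1.png');b=cv2.imread('pics/scene1.png')
cv2.imwrite('pics/topc.png',cv2.resize(a[150:310,190:450],None,fx=3,fy=3,interpolation=cv2.INTER_CUBIC))
cv2.imwrite('pics/scc.png',cv2.resize(b[120:340,190:450],None,fx=2.7,fy=2.7,interpolation=cv2.INTER_CUBIC))
E
```

```text
(no output)
```

View pics/topc.png

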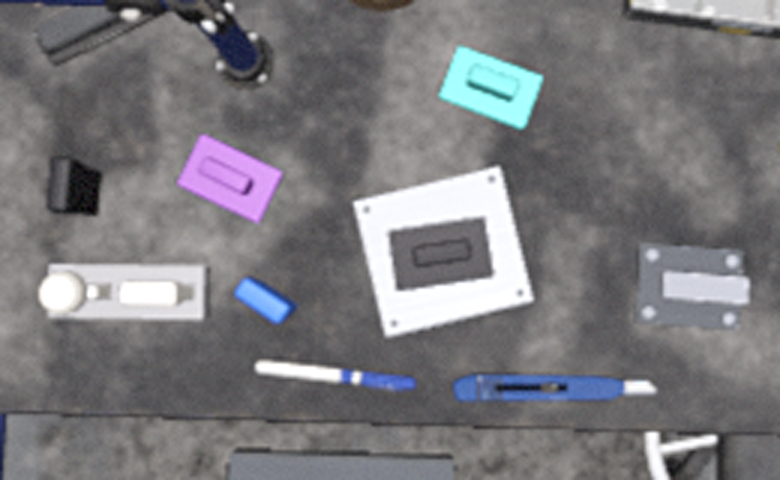

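View pics/scc.png

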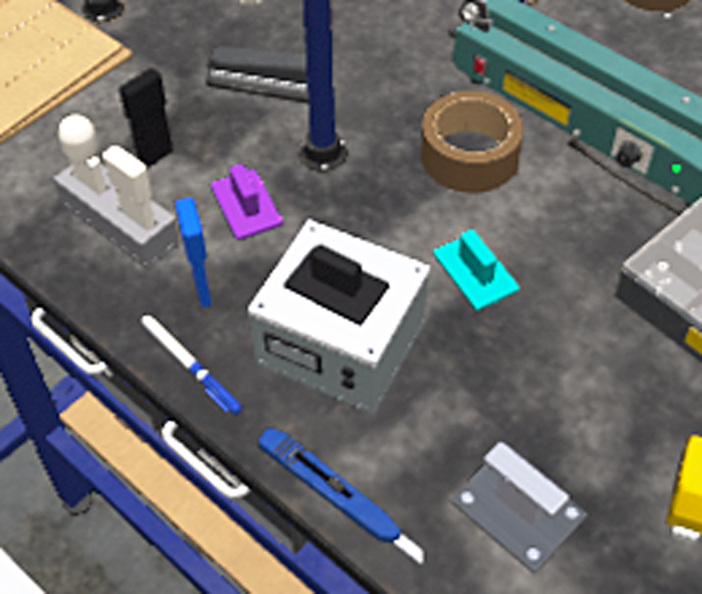

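The pictures show these candidates:

- **Covers:** black at top px (337,233) on the detector, purple at (266,209), turquoise at (353,179). The black one is the cover meant: it sits on the slot, and the other two colours are excluded.
- **Paddles:** white flat handle in the holder at (240,247), white round knob at (211,247), black at (214,212), blue at (278,250). The white flat one is meant.
- **Rest:** at (425,245).

Next I measure from depth.

```bash
cat > m.py <<'E'
from h import *
np.set_printoptions(precision=1,suppress=True)
def rect(P,cx,cy,r,z0,z1,lab):
    m=(abs(P[...,0]-cx)<r)&(abs(P[...,1]-cy)<r)&(P[...,2]>z0)&(P[...,2]<z1)
    q=P[m]
    if len(q)<6: print(lab,'few',len(q));return
    b=cv2.minAreaRect(q[:,:2].astype(np.float32))
    print(lab,len(q),'c',np.array(b[0]),'size',np.array(b[1]),'ang',round(b[2],1),'z',np.median(q[:,2]),'mean',q.mean(0))
E
python3 - <<'E'
from m import *
for n in ['scene','top']:
    c=cam(n);P=cloud(c,np.load(n+'_d.npy'))
    print(n,'bench z',np.median(P[(abs(P[...,0]-560)<30)&(abs(P[...,1]+250)<40)][:,2]))
    rect(P,481,-115,90,80,93,'det top')
    rect(P,481,-115,50,94,101.5,'plate')
    rect(P,481,-115,50,122,150,'grip top')
    rect(P,455,-335,60,52,70,'rest')
    rect(P,455,-335,60,3,12,'foot')
    rect(P,440,110,30,110,140,'paddle top')
    rect(P,440,170,30,110,140,'knob top')
    rect(P,440,140,100,36,48,'holder')
E
```

```text
scene bench z -0.6337797581698665
det top 1443 c [ 477.5 -116.1] size [113.  121.4] ang 14.9 z 89.39791366597785 mean [ 471.5 -122.9   89.1]
plate 403 c [ 484.8 -114.8] size [75.  91.3] ang 6.7 z 97.39331003450194 mean [ 468.7 -120.6   97.4]
grip top 147 c [ 474.  -114.5] size [16.  43.6] ang 11.4 z 131.1868862304371 mean [ 473.3 -116.4  130.2]
rest 335 c [ 453.3 -335.9] size [69.4 23.3] ang 86.8 z 59.187638610667896 mean [ 452.3 -336.9   59. ]
foot 734 c [ 455.4 -335.3] size [118.3 105.1] ang 88.9 z 5.599201942353808 mean [ 442.6 -340.5    5.8]
paddle top 131 c [436.1 112.3] size [17.9 44.8] ang 2.1 z 120.58204650652354 mean [434.8 109.2 119.3]
knob top 118 c [432.7 178.9] size [27. 33.] ang 49.6 z 119.86652582700701 mean [432.7 177.9 118.2]
holder 528 c [475.6 131.5] size [126.5 167.9] ang 0.6 z 41.82013187710707 mean [447.4 134.1  41.7]
top bench z -0.4250960652526492
det top 1538 c [ 479.8 -115.1] size [110.  120.1] ang 15.4 z 89.6786453442918 mean [ 480.1 -115.9   89.6]
plate 555 c [ 477.5 -113. ] size [49.7 80. ] ang 9.9 z 97.56533569819135 mean [ 477.2 -112.5   97.6]
grip top 130 c [ 477.5 -113.2] size [15.8 43.9] ang 10.4 z 131.8325946129179 mean [ 477.3 -113.   131.7]
rest 256 c [ 456.5 -334. ] size [70.  21.9] ang 87.2 z 59.20263823361312 mean [ 456.5 -333.9   59.4]
foot 680 c [ 455.8 -336.2] size [120.  118.5] ang 0.8 z 5.706382384240435 mean [ 456.1 -330.3    5.9]
paddle top 150 c [438.8 113. ] size [16.4 42.1] ang 1.6 z 121.35191401032651 mean [438.9 112.5 121. ]
knob top 159 c [437.7 182.6] size [32.8 29.9] ang 1.5 z 119.99567114129653 mean [438.1 181.6 119. ]
holder 616 c [477.5 132.5] size [165.  124.6] ang 89.7 z 41.81362904434923 mean [450.6 135.2  41.8]
```

```bash
cat >> m.py <<'E'
def st():
    s=get_state();r=R.from_quat(s['orientation']);M=r.as_matrix()
    print('t',round(s['time'],2),'tcp',np.array(s['tool_pos']),'xyaw',round(np.degrees(np.arctan2(M[1,0],M[0,0])),2),'z',np.round(M[:,2],3),'F',np.array(s['ft_force']),'gap',round(s['finger_gap'],3),'q',np.round(s['joints'],2))
    return s,r
def delta(tgt,yaw=None):
    s,r=st()
    if yaw is not None:
        M=r.as_matrix();cur=np.arctan2(M[1,0],M[0,0])
        T=R.from_euler('z',yaw,degrees=True)*R.from_euler('x',180,degrees=True)
        dv=(r.inv()*T).as_rotvec();print('turn',np.round(dv,3),'rows',abs(dv).max()/.125)
        print('shift after turn',T.inv().apply(np.array(tgt)-s['tool_pos']))
    print('shift now',r.inv().apply(np.array(tgt)-s['tool_pos']))
E
python3 - <<'E'
from m import *
delta([430,-100,240],10.5)
E
```

```text
t 0.8 tcp [218.3 585.6 192.9] xyaw 69.55 z [-0. -0. -1.] F [0.1 0.6 0.1] gap 1.001 q [-1.3  0.5 -0.   1.6  0.   1.  -0.1]
turn [0. 0. 1.] rows 8.245423485208313
shift after turn [ 83.2 712.7 -47.1]
shift now [-568.5  437.9  -47.1]
```

```bash
python3 -m handwheel '[[[-30,23,-6],[0,0,0.125],-1],[[-30,23,-6],[0,0,0.125],-1],[[-30,23,-6],[0,0,0.125],-1],[[-25,28,-6],[0,0,0.125],-1],[[-18,34,-6],[0,0,0.125],-1],[[-15,35,-6],[0,0,0.125],-1],[[-8,37,-6],[0,0,0.125],-1],[[0,38,-5],[0,0,0.125],-1]]'; python3 - <<'E'
from m import *
delta([440,-113,240],10.5)
E
```

```text
time: 1.47
tool_pos: [279.1, 288.0, 240.3]
orientation: [0.995, 0.104, -0.0, -0.0]
ft_force: [2.1, 0.9, -0.0]
finger_gap: 0.998
t 1.47 tcp [279.1 288.  240.3] xyaw 11.94 z [-0.  0. -1.] F [ 2.1  0.9 -0. ] gap 0.998 q [-1.2  0.1  0.2  2.1 -0.   1.  -0.7]
turn [-0.  0.  0.] rows 0.20134304187222077
shift after turn [ 85.1 423.6   0.3]
shift now [ 74.4 425.6  -0. ]
```

```bash
python3 -m handwheel '[[[30,25,0],[0,0,0.025],-1],[[25,33,0],[0,0,0],-1],[[20,36,0],[0,0,0],-1],[[10,40,0],[0,0,0],-1],[[0,40,0],[0,0,0],-1],[[0,40,0],[0,0,0],-1],[[0,40,0],[0,0,0],-1],[[0,40,0],[0,0,0],-1]]'; python3 -m handwheel '[[[0,40,0],[0,0,0],-1],[[0,40,0],[0,0,0],-1],[[0,40,0],[0,0,0],-1],[[0,0,0],[0,0,0],-1],[[0,0,0],[0,0,0],-1]]'; python3 - <<'E'
from m import *
delta([440,-113,240],10.5)
c=cam('wrist'); im,d=grab_frame('wrist');save('w1',im);np.save('w1.npy',d)
P=cloud(c,d)
rect(P,481,-115,90,80,93,'det top')
rect(P,481,-115,50,94,101.5,'plate')
rect(P,481,-115,50,122,150,'grip top')
E
```

```text
time: 2.13
tool_pos: [418.6, 15.9, 240.2]
orientation: [0.996, 0.094, 0.0, -0.0]
ft_force: [1.9, 0.9, 0.2]
finger_gap: 0.998
time: 2.55
tool_pos: [441.0, -102.1, 239.9]
orientation: [0.996, 0.092, -0.0, 0.0]
ft_force: [0.2, 1.5, -0.3]
finger_gap: 1.001
t 2.55 tcp [ 441.  -102.1  239.9] xyaw 10.59 z [-0. -0. -1.] F [ 0.2  1.5 -0.3] gap 1.001 q [-0.4  0.2  0.6  2.  -0.1  1.   0.5]
turn [0. 0. 0.] rows 0.012291126411372257
shift after turn [-3.  10.5 -0.1]
shift now [-3.  10.5 -0.1]
det top 6033 c [ 479.4 -117.3] size [110.1 120.5] ang 15.4 z 89.38454951306674 mean [ 479.1 -112.4   89.3]
plate 2004 c [ 477.1 -114.7] size [50.2 79.6] ang 10.1 z 97.33070447087107 mean [ 474.8 -109.8   97.3]
grip top 606 c [ 476.9 -114.5] size [16.  42.9] ang 10.4 z 131.49375528711622 mean [ 476.1 -113.   131.1]
```

View pics/w1.png

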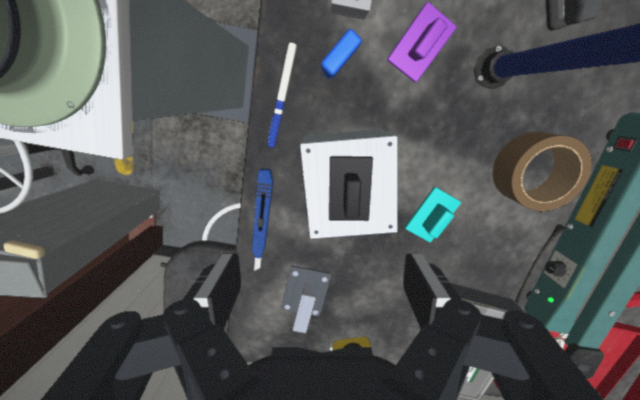

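```bash
python3 - <<'E'
from m import *
delta([477,-114.3,105],10.2)
im=cv2.imread('pics/w1.png');cv2.imwrite('pics/w1c.png',cv2.resize(im[120:250,280:480],None,fx=4,fy=4))
E
```

```text
t 2.6 tcp [ 441.  -100.5  239.8] xyaw 10.73 z [-0. -0. -1.] F [ 0.2  1.  -1.2] gap 1.001 q [-0.4  0.2  0.6  2.  -0.1  1.   0.5]
turn [-0.  0.  0.] rows 0.07360867340560684
shift after turn [ 32.9  20.  134.8]
shift now [ 32.8  20.3 134.8]
```

View pics/w1c.png

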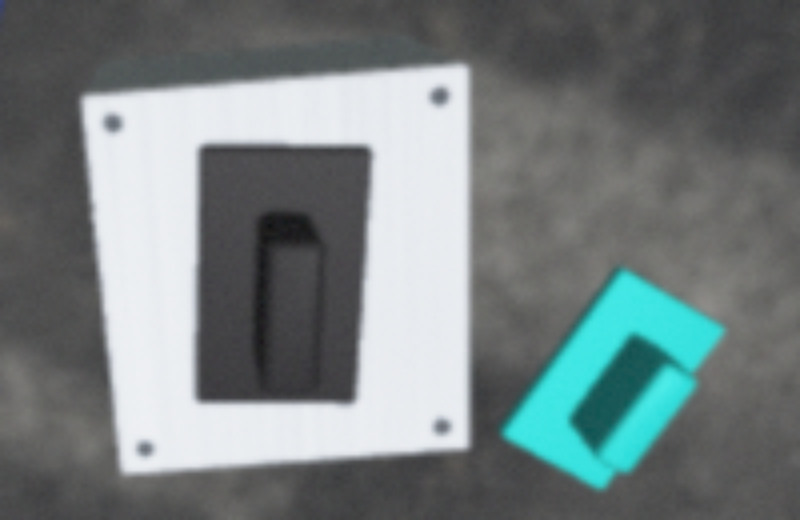

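The crop confirms it: the black cover with its upright grip at crop px (290,310) sits on the white detector top. The turquoise look-alike is at (640,380). I'm descending now.

```bash
python3 -m handwheel '[[[16,10,20],[0,0,0.009],-1],[[17,10,25],[0,0,0],-1],[[0,0,30],[0,0,0],-1],[[0,0,30],[0,0,0],-1],[[0,0,20],[0,0,0],-1],[[0,0,0],[0,0,0],-1],[[0,0,0],[0,0,0],-1]]'; python3 - <<'E'
from m import *
delta([477,-114.3,105],10.2)
E
```

```text
time: 3.18
tool_pos: [476.9, -112.7, 114.9]
orientation: [0.996, 0.09, -0.001, -0.0]
ft_force: [-0.2, 0.2, 0.9]
finger_gap: 1.001
t 3.18 tcp [ 476.9 -112.7  114.9] xyaw 10.38 z [-0.  0. -1.] F [-0.2  0.2  0.9] gap 1.001 q [-0.3  0.5  0.5  2.  -0.3  0.7  0.6]
turn [-0.  0.  0.] rows 0.025534968539873724
shift after turn [-0.2  1.6  9.9]
shift now [-0.2  1.6  9.9]
```

```bash
python3 -m handwheel '[[[0,1.6,10],[0,0,0],-1],[[0,0,0],[0,0,0],1],[[0,0,0],[0,0,0],1],[[0,0,0],[0,0,0],1],[[0,0,0],[0,0,0],1],[[0,0,0],[0,0,0],1],[[0,0,0],[0,0,0],1],[[0,0,0],[0,0,0],1]]' 50; python3 - <<'E'
from m import *
st()
E
```

```text
time: 3.85
tool_pos: [477.6, -115.2, 105.0]
orientation: [0.996, 0.09, 0.0, 0.0]
ft_force: [1.1, 0.7, 0.4]
finger_gap: 0.01
t 3.85 tcp [ 477.6 -115.2  105. ] xyaw 10.31 z [ 0. -0. -1.] F [1.1 0.7 0.4] gap 0.01 q [-0.3  0.5  0.5  2.  -0.4  0.7  0.7]
```

```bash
python3 - <<'E'
from m import *
for n in ['wrist','scene']:
    c=cam(n); im,d=grab_frame(n);save(n+'2',im)
    P=cloud(c,d)
    if n=='scene': cv2.imwrite('pics/s2c.png',cv2.resize(im[120:300,220:420,::-1],None,fx=4,fy=4)[:600])
    rect(P,477,-114,50,94,101.5,'plate'); rect(P,477,-114,50,122,135,'grip top')
st()
E
```

```text
plate 4685 c [ 477.2 -114.6] size [50.2 79.3] ang 10.4 z 97.371155326196 mean [ 475.  -103.1   97.3]
grip top 1026 c [ 477.2 -114.5] size [15.9 43.7] ang 10.1 z 131.5064922296554 mean [ 475.2 -103.2  130.8]
plate 389 c [ 473. -110.] size [49.7 89.6] ang 10.8 z 97.58817687445298 mean [ 468.4 -120.4   97.5]
grip top 121 c [ 473.6 -114.9] size [16.4 44.1] ang 10.8 z 130.82110476530974 mean [ 472.5 -118.3  129.8]
t 3.95 tcp [ 477.6 -115.2  105. ] xyaw 10.31 z [ 0.  0. -1.] F [-0.1 -0.3  0.3] gap 0.002 q [-0.3  0.5  0.5  2.  -0.4  0.7  0.7]
```

View pics/wrist2.png

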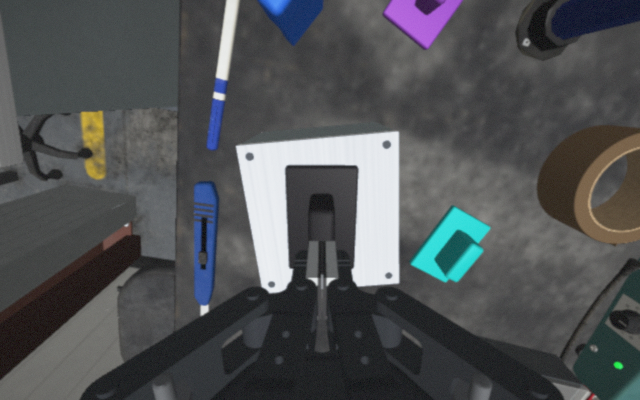

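View pics/s2c.png

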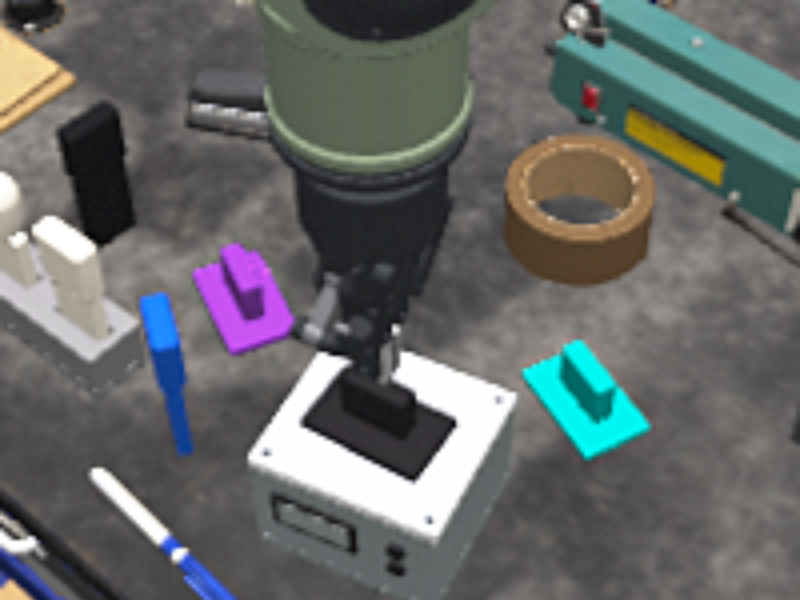

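```bash
python3 - <<'E'
from m import *
s,r=st()
for n in ['wrist','scene']:
    c=cam(n); print(n,'tcp px',proj(c,s['tool_pos']),'grip top px',proj(c,[477,-114.4,131.5]),'cam pos',-c[1].T@c[2])
im,d=grab_frame('wrist');c=cam('wrist');P=cloud(c,d)
for v in range(200,300,8): print(v,[f"{P[v,u,0]:.0f},{P[v,u,1]:.0f},{P[v,u,2]:.0f}" for u in (306,314,322,330,338)])
cv2.imwrite('pics/w2c.png',cv2.resize(im[150:300,240:420,::-1],None,fx=4,fy=4))
E
```

```text
t 3.95 tcp [ 477.6 -115.2  105. ] xyaw 10.31 z [ 0.  0. -1.] F [-0.1 -0.3  0.3] gap 0.002 q [-0.3  0.5  0.5  2.  -0.4  0.7  0.7]
wrist tcp px [321.4 225.9] grip top px [320.7 243.2] cam pos [463.1 -33.2 285.4]
scene tcp px [314.9 221.7] grip top px [314.2 214.6] cam pos [  67.4 -510.3  866.5]
200 ['464,-101,98', '469,-94,113', '474,-94,113', '479,-92,114', '486,-97,97']
208 ['465,-107,97', '469,-94,128', '474,-93,129', '479,-93,127', '487,-103,98']
216 ['466,-113,98', '470,-98,131', '475,-97,132', '479,-96,132', '488,-109,97']
224 ['467,-119,98', '471,-102,133', '476,-102,132', '480,-101,131', '490,-115,97']
232 ['468,-126,97', '472,-108,132', '476,-107,132', '481,-106,131', '491,-121,98']
240 ['469,-131,98', '473,-113,132', '477,-112,131', '482,-111,132', '492,-128,97']
248 ['470,-139,97', '472,-106,155', '476,-105,155', '480,-104,155', '493,-134,98']
256 ['469,-110,156', '472,-106,162', '476,-104,164', '480,-104,162', '485,-107,156']
264 ['469,-110,163', '472,-105,170', '476,-105,170', '480,-104,171', '484,-107,164']
272 ['469,-110,170', '473,-106,175', '476,-105,176', '480,-105,176', '484,-107,170']
280 ['469,-104,184', '473,-107,180', '476,-106,180', '480,-105,180', '482,-102,185']
288 ['470,-104,190', '473,-104,189', '477,-110,180', '479,-103,189', '482,-103,189']
296 ['470,-104,194', '473,-104,194', '478,-114,180', '479,-103,194', '482,-103,193']
```

View pics/w2c.png

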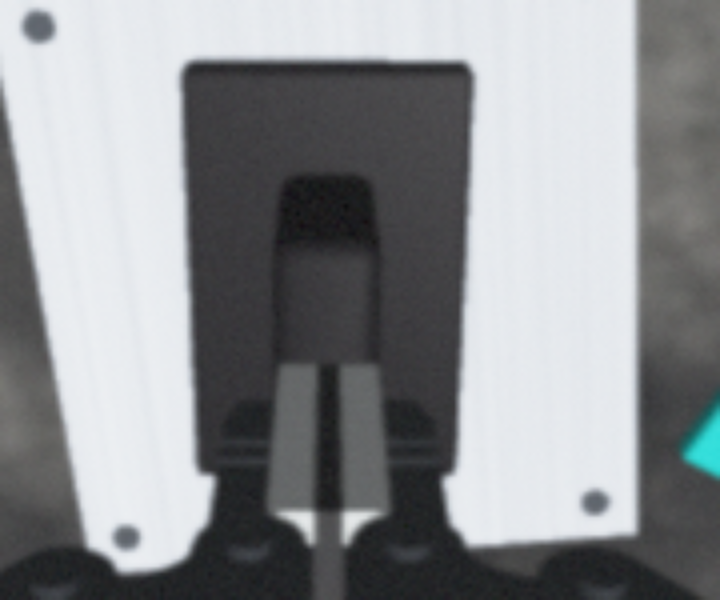

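The jaws shut on air. The wrist depth shows the shut fingertips at z≈153 over the grip's top at 132, while the reported TCP is at 105. So the true tips sit about 47 mm higher than the TCP reading. I'll open, step down and measure the tips directly.

```bash
python3 -m handwheel '[[[0,0,0],[0,0,0],-1],[[0,0,0],[0,0,0],-1],[[0,0,0],[0,0,0],-1],[[0,0,0],[0,0,0],-1],[[0,0,10],[0,0,0],-1],[[0,0,10],[0,0,0],-1],[[0,0,0],[0,0,0],-1]]'; python3 - <<'E'
from m import *
s,r=st()
c=cam('wrist');im,d=grab_frame('wrist');P=cloud(c,d)
save('w3',im)
T=(P-np.array(s['tool_pos']))@r.as_matrix()   # tool frame
np.save('T3.npy',T)
m=(d>0)&(T[...,2]<20)&(abs(T[...,0])<60)&(abs(T[...,1])<30)
for lo in range(-80,20,5):
    k=m&(T[...,2]>=lo)&(T[...,2]<lo+5)
    q=T[k]
    if len(q): print(lo,len(q),'x',q[:,0].min(),q[:,0].max(),'y',q[:,1].min(),q[:,1].max())
E
```

```text
time: 4.58
tool_pos: [476.5, -115.0, 82.8]
orientation: [0.996, 0.09, -0.001, -0.0]
ft_force: [-1.1, -0.4, -0.2]
finger_gap: 0.978
t 4.58 tcp [ 476.5 -115.    82.8] xyaw 10.32 z [-0.  0. -1.] F [-1.1 -0.4 -0.2] gap 0.978 q [-0.2  0.5  0.5  2.1 -0.4  0.6  0.7]
-80 757 x -54.89002492466046 55.55566185919334 y -11.425708249310663 12.341180027815902
-75 690 x -55.07958083100892 55.54498360971835 y -11.433000951874405 11.419314667164787
-70 609 x -55.19786027319729 55.47964579629871 y -11.426840071302605 11.656384741457385
-65 565 x -55.08089480897441 55.413896497178605 y -11.51663812642892 12.082146805418894
-60 428 x -53.78927694777072 53.90949920415047 y -11.737581067499125 11.71403944615461
-55 305 x -48.30630368431459 48.603897183987016 y -21.709514279067434 18.12240982337962
-50 2107 x -41.93414888350259 41.995063196812076 y -22.116884978492802 22.053740074883898
-45 112 x -7.065501751415407 8.801628051038197 y -22.118742169909503 -13.224841933451353
-40 103 x -6.703666602265252 8.672463064504667 y -22.101959162324118 -18.566229074046888
-35 96 x -6.96951328781589 8.162589580786648 y -22.115314821509184 -19.404372969796853
-30 86 x -7.16892918824042 8.482846613249874 y -22.028056794324435 -18.780011106671193
-25 81 x -6.718810788308165 8.656965454967567 y -22.308529906163376 -19.00752849328123
-20 1068 x -23.30679355260986 24.962872329787448 y -29.815706857540537 29.906431410609564
-15 3476 x -24.38664796707941 25.842488175986546 y -29.99795661879997 29.997018012289058
-10 7097 x -55.41980456630801 58.41268757811835 y -29.99631510138877 29.990452561679753
-5 25 x -55.29982966156231 54.881381419263036 y -29.52192992626937 27.038956891903073
```

View pics/w3.png

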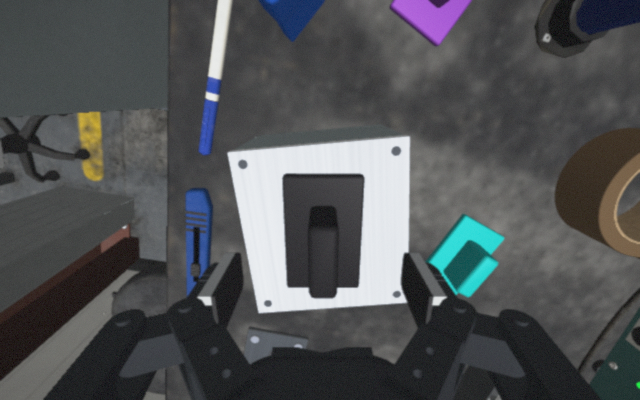

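Open tips read at tool z≈-54, so the true tips are about 41 mm behind the reported TCP when shut. I'll apply that offset and go to reported z≈63.

```bash
python3 -m handwheel '[[[0.6,0,10],[0,0,0],-1],[[0,0,10],[0,0,0],-1],[[0,0,0],[0,0,0],-1],[[0,0,0],[0,0,0],1],[[0,0,0],[0,0,0],1],[[0,0,0],[0,0,0],1],[[0,0,0],[0,0,0],1],[[0,0,0],[0,0,0],1]]' 50; python3 -m handwheel '[[[0,0,0],[0,0,0],1],[[0,0,0],[0,0,0],1]]';python3 - <<'E'
from m import *
s,r=st()
c=cam('wrist');im,d=grab_frame('wrist');P=cloud(c,d)
save('w4',im)
T=(P-np.array(s['tool_pos']))@r.as_matrix()
m=(d>0)&(abs(T[...,0])<25)&(T[...,1]<-5)&(T[...,1]>-35)
cv2.imwrite('pics/w4c.png',cv2.resize(im[180:330,240:420,::-1],None,fx=4,fy=4))
E
```

```text
time: 5.3
tool_pos: [478.3, -115.1, 65.1]
orientation: [0.996, 0.09, 0.0, 0.0]
ft_force: [-0.5, 0.7, 0.7]
finger_gap: 0.301
time: 5.47
tool_pos: [478.4, -115.1, 65.2]
orientation: [0.996, 0.09, 0.0, -0.0]
ft_force: [-0.7, 1.9, 4.6]
finger_gap: 0.176
t 5.47 tcp [ 478.4 -115.1   65.2] xyaw 10.32 z [ 0.  0. -1.] F [-0.7  1.9  4.6] gap 0.176 q [-0.2  0.6  0.5  2.1 -0.4  0.6  0.7]
```

View pics/w4c.png

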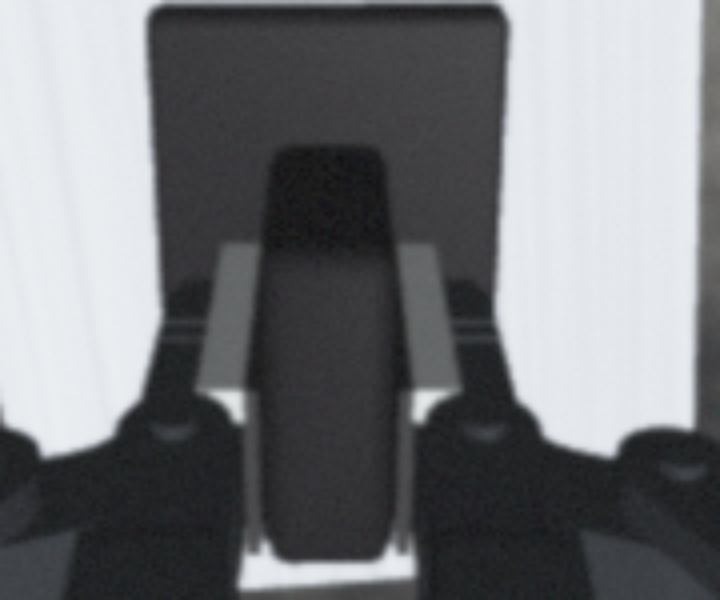

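```bash
python3 -m handwheel '[[[0,0,0],[0,0,0],1],[[0,0,-4],[0,0,0],1],[[0,0,-10],[0,0,0],1],[[0,0,-20],[0,0,0],1],[[0,0,-20],[0,0,0],1],[[0,0,0],[0,0,0],1],[[0,0,0],[0,0,0],1]]';python3 - <<'E'
from m import *
s,r=st()
c=cam('wrist');im,d=grab_frame('wrist');P=cloud(c,d)
save('w5',im)
rect(P,477,-115,60,140,157,'plate')
rect(P,455,-335,60,50,70,'rest')
rect(P,480,-116,90,80,92,'det')
delta([456,-334,122],-3)
E
```

```text
time: 6.1
tool_pos: [478.8, -115.0, 120.1]
orientation: [0.996, 0.09, 0.001, 0.0]
ft_force: [-0.8, 0.1, -1.7]
finger_gap: 0.182
t 6.1 tcp [ 478.8 -115.   120.1] xyaw 10.33 z [ 0.  0. -1.] F [-0.8  0.1 -1.7] gap 0.182 q [-0.3  0.5  0.5  2.  -0.3  0.7  0.6]
plate 5006 c [475.5 -97.4] size [50.1 45.6] ang 10.1 z 152.20833549131805 mean [474.3 -90.8 152.1]
rest few 0
det 11422 c [ 479.6 -117.3] size [110.6 120.6] ang 15.2 z 89.44197747945594 mean [476.2 -96.3  89.4]
t 6.15 tcp [ 478.3 -114.9  119.3] xyaw 10.33 z [ 0.  0. -1.] F [-0.4  0.4 -0.9] gap 0.174 q [-0.3  0.5  0.5  2.  -0.3  0.7  0.6]
turn [-0.  -0.   0.2] rows 1.8617980097984694
shift after turn [-10.8 220.   -2.7]
shift now [-61.2 211.6  -2.8]
```

View pics/w5.png

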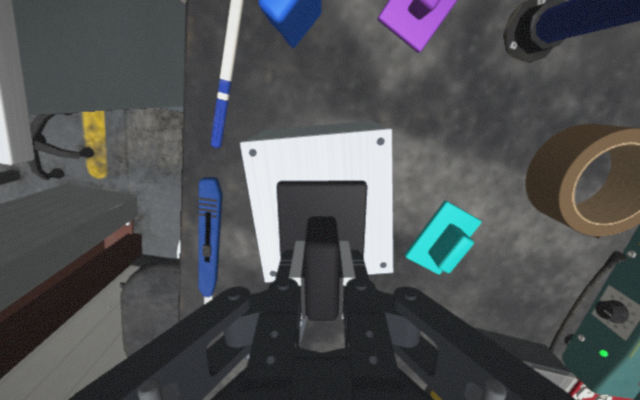

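```bash
python3 -m handwheel '[[[0,20,0],[0,0,0.116],1],[[0,30,0],[0,0,0.116],1],[[-3,32,0],[0,0,0],1],[[-3,32,0],[0,0,0],1],[[-2,32,0],[0,0,0],1],[[0,32,0],[0,0,0],1],[[0,25,0],[0,0,0],1],[[0,12,0],[0,0,0],1]]';python3 -m handwheel '[[[0,0,20],[0,0,0],1],[[0,0,0],[0,0,0],1],[[0,0,0],[0,0,0],1]]'; python3 - <<'E'
from m import *
s,r=st()
c=cam('wrist');im,d=grab_frame('wrist');P=cloud(c,d)
save('w6',im)
zp=s['tool_pos'][2]+32.5
rect(P,456,-336,60,zp-5,zp+5,'plate')
m=(abs(P[...,0]-456)<40)&(abs(P[...,1]+336)<50)&(abs(P[...,2]-zp)<4);q=P[m]
A=np.c_[q[:,:2],np.ones(len(q))];print('slope deg',np.degrees(np.linalg.lstsq(A,q[:,2],rcond=None)[0][:2]))
rect(P,455,-335,60,50,64,'rest')
rect(P,455,-335,60,2,10,'foot')
for n in ['top','scene']:
    c=cam(n);im,d=grab_frame(n);save(n+'6',im);P=cloud(c,d);rect(P,455,-335,60,50,64,n+' rest'); rect(P,456,-336,60,zp-5,zp+5,n+' plate')
delta([455.8,-336.5,60],-3)
E
```

```text
time: 6.82
tool_pos: [465.6, -332.4, 118.3]
orientation: [1.0, -0.028, -0.001, 0.0]
ft_force: [-0.7, 0.3, -1.5]
finger_gap: 0.178
time: 7.07
tool_pos: [466.4, -328.1, 98.0]
orientation: [1.0, -0.026, -0.001, -0.001]
ft_force: [-0.3, -0.3, -1.3]
finger_gap: 0.178
t 7.07 tcp [ 466.4 -328.1   98. ] xyaw -2.97 z [-0.  0. -1.] F [-0.3 -0.3 -1.3] gap 0.178 q [ 0.1  0.6  0.5  1.9 -0.4  0.8  0.8]
plate 4939 c [ 467.4 -310.2] size [45.7 50.2] ang 86.9 z 130.10250201559933 mean [ 467.8 -303.7  130. ]
slope deg [-0.2 -0.5]
rest 159 c [ 457.7 -303.4] size [ 3.5 20.6] ang 87.2 z 58.925990503717884 mean [ 457.8 -303.1   58.3]
foot 1924 c [ 457.1 -306. ] size [29.6 70. ] ang 88.5 z 5.468862176093323 mean [ 457.9 -304.7    5.6]
top rest 6 c [ 454.7 -299.4] size [12.4  0.7] ang 1.0 z 55.53963037240098 mean [ 454.7 -299.6   55.7]
top plate 294 c [ 468.4 -305.7] size [40.2 49.9] ang 87.9 z 130.96521255589863 mean [ 468.3 -301.7  130.9]
scene rest 334 c [ 453.5 -336.3] size [69.6 23.2] ang 87.8 z 59.23541406823744 mean [ 452.3 -337.    59. ]
scene plate 450 c [ 464.6 -327.4] size [80.2 50.5] ang 87.6 z 131.01729729598833 mean [ 455.5 -340.8  130.8]
t 7.22 tcp [ 467.5 -328.5   99.4] xyaw -2.93 z [ 0.  0. -1.] F [-0.1 -0.2 -1.1] gap 0.176 q [ 0.1  0.6  0.5  1.9 -0.4  0.8  0.8]
turn [-0. -0.  0.] rows 0.009784011727045048
shift after turn [-11.2   8.6  39.4]
shift now [-11.2   8.6  39.4]
```

View pics/w6.png

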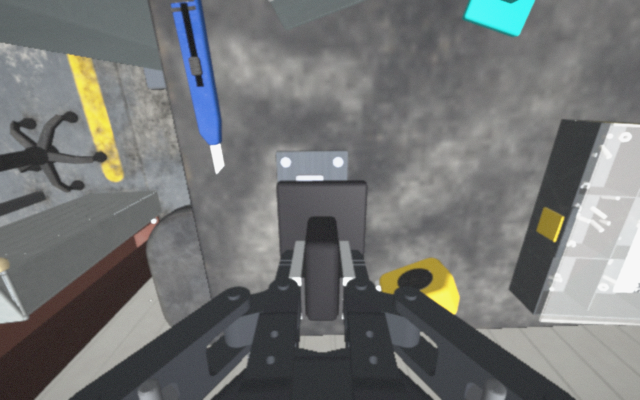

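View pics/scene6.png

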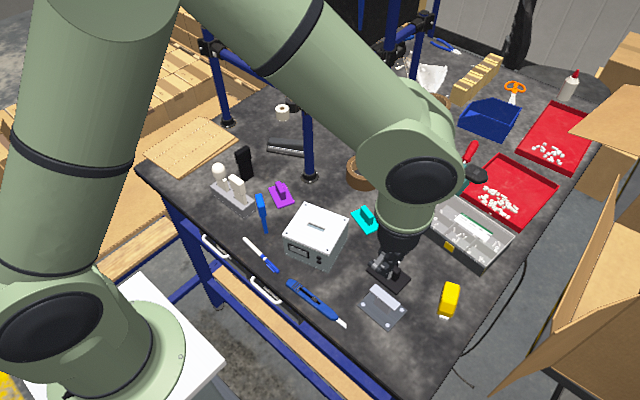

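```bash
python3 -m handwheel '[[[-11,8.6,0],[0,0,0],1],[[0,0,0],[0,0,0],1],[[0,0,20],[0,0,0],1],[[0,0,20],[0,0,0],1],[[0,0,10],[0,0,0],1],[[0,0,0],[0,0,0],1],[[0,0,0],[0,0,0],1],[[0,0,0],[0,0,0],1]]'; python3 - <<'E'
from m import *
s,r=st()
c=cam('wrist');im,d=grab_frame('wrist');P=cloud(c,d)
save('w7',im)
zp=s['tool_pos'][2]+32
rect(P,456,-336,60,zp-5,zp+5,'plate')
for n in ['scene']:
    c=cam(n);im,d=grab_frame(n);P=cloud(c,d);rect(P,455,-335,60,54,64,n+' rest'); rect(P,456,-336,60,zp-5,zp+5,n+' plate')
    cv2.imwrite('pics/s7.png',cv2.resize(im[220:340,310:460,::-1],None,fx=5,fy=5))
delta([455.8,-336.5,35.4],-3)
E
```

```text
time: 7.88
tool_pos: [456.0, -337.5, 49.9]
orientation: [1.0, -0.026, 0.0, 0.0]
ft_force: [-1.3, -0.5, -1.2]
finger_gap: 0.18
t 7.88 tcp [ 456.  -337.5   49.9] xyaw -2.99 z [ 0. -0. -1.] F [-1.3 -0.5 -1.2] gap 0.18 q [ 0.2  0.7  0.5  1.9 -0.5  0.7  0.9]
plate 4936 c [ 457.  -319.7] size [45.6 50.3] ang 86.9 z 81.96973811568057 mean [ 457.3 -313.    81.9]
scene rest few 0
scene plate 392 c [ 453.5 -336.8] size [79.4 51.7] ang 87.2 z 81.75031525321828 mean [ 445.4 -352.6   81.7]
t 7.98 tcp [ 456.1 -337.5   49.9] xyaw -2.98 z [ 0. -0. -1.] F [-0.3  0.3 -0.6] gap 0.175 q [ 0.2  0.7  0.5  1.9 -0.5  0.7  0.9]
turn [ 0. -0.  0.] rows 0.009775123349532767
shift after turn [-0.4 -0.9 14.5]
shift now [-0.4 -0.9 14.5]
```

View pics/s7.png

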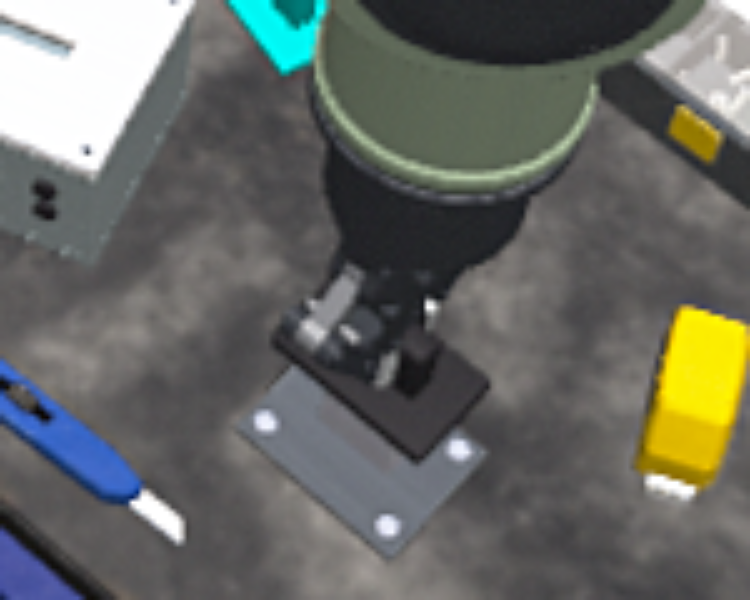

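Cover aligned to within 1 mm of the rest (scene: 453.5,-336.8 against 453.4,-336.1), underside about 14.5 mm above it. Lowering onto it.

```bash
python3 -m handwheel '[[[0,0,6],[0,0,0],1],[[0,0,4],[0,0,0],1],[[0,0,3],[0,0,0],1],[[0,0,0],[0,0,0],1],[[0,0,0],[0,0,0],1]]'; python3 -m handwheel '[[[0,0,0.7],[0,0,0],1],[[0,0,0.5],[0,0,0],1],[[0,0,0],[0,0,0],1],[[0,0,0],[0,0,0],1]]'
```

```text
time: 8.4
tool_pos: [455.5, -337.1, 35.6]
orientation: [1.0, -0.026, -0.0, -0.0]
ft_force: [-1.1, -0.5, -0.9]
finger_gap: 0.175
time: 8.73
tool_pos: [455.6, -337.2, 35.2]
orientation: [1.0, -0.026, 0.0, -0.0]
ft_force: [-3.5, 2.9, 13.3]
finger_gap: 0.177
```

```bash
python3 -m handwheel '[[[0,0,-0.5],[0,0,0],1],[[0,0,0],[0,0,0],1],[[0,0,0],[0,0,0],0.4],[[0,0,0],[0,0,0],0.2],[[0,0,0],[0,0,0],0],[[0,0,0],[0,0,0],-0.5],[[0,0,0],[0,0,0],-1],[[0,0,0],[0,0,0],-1]]'; python3 -m handwheel '[[[0,0,0],[0,0,0],-1],[[0,0,0],[0,0,0],-1],[[0,0,-15],[0,0,0],-1],[[0,0,-30],[0,0,0],-1],[[0,0,-35],[0,0,0],-1],[[0,0,-35],[0,0,0],-1],[[0,0,-25],[0,0,0],-1],[[0,0,0],[0,0,0],-1]]'; python3 - <<'E'
from m import *
s,r=st()
c=cam('wrist');im,d=grab_frame('wrist');P=cloud(c,d)
save('w8',im)
rect(P,456,-336,60,62,74,'plate');rect(P,456,-336,60,92,110,'grip')
m=(abs(P[...,0]-456)<40)&(abs(P[...,1]+336)<50)&(abs(P[...,2]-67)<4);q=P[m]
A=np.c_[q[:,:2],np.ones(len(q))];print('slope deg',np.degrees(np.linalg.lstsq(A,q[:,2],rcond=None)[0][:2]))
for n in ['scene']:
    c=cam(n);im,d=grab_frame(n);P=cloud(c,d);rect(P,456,-336,60,62,74,n+' plate')
    cv2.imwrite('pics/s8.png',cv2.resize(im[220:340,310:460,::-1],None,fx=5,fy=5))
delta([456,-60,180],1.8)
E
```

```text
time: 9.4
tool_pos: [455.6, -337.1, 35.2]
orientation: [1.0, -0.026, -0.0, 0.0]
ft_force: [0.0, -0.3, 0.8]
finger_gap: 0.901
time: 10.07
tool_pos: [457.2, -338.6, 180.0]
orientation: [1.0, -0.026, 0.003, 0.001]
ft_force: [0.8, 0.6, 0.5]
finger_gap: 0.999
t 10.07 tcp [ 457.2 -338.6  180. ] xyaw -3.0 z [ 0. -0. -1.] F [0.8 0.6 0.5] gap 0.999 q [ 0.1  0.5  0.6  1.8 -0.4  0.9  0.8]
plate 2620 c [ 455.6 -336.4] size [79.3 50. ] ang 87.2 z 67.3910960583571 mean [ 455.9 -331.6   67.4]
grip 748 c [ 455.4 -336.2] size [43.1 15.5] ang 87.2 z 101.62406861854289 mean [ 455.6 -334.8  101.4]
slope deg [-0.1 -0. ]
scene plate 577 c [ 453.5 -335.7] size [80.4 52.2] ang 86.9 z 67.23475855886277 mean [ 446.5 -339.5   67.3]
t 10.17 tcp [ 456.1 -337.1  175.9] xyaw -2.96 z [ 0. -0. -1.] F [-1.1  0.6 -0.5] gap 1.003 q [ 0.1  0.5  0.6  1.8 -0.4  0.9  0.8]
turn [ 0.  -0.  -0.1] rows 0.6648054296776115
shift after turn [   8.6 -277.    -4.1]
shift now [ -14.4 -276.7   -4.2]
```

View pics/s8.png

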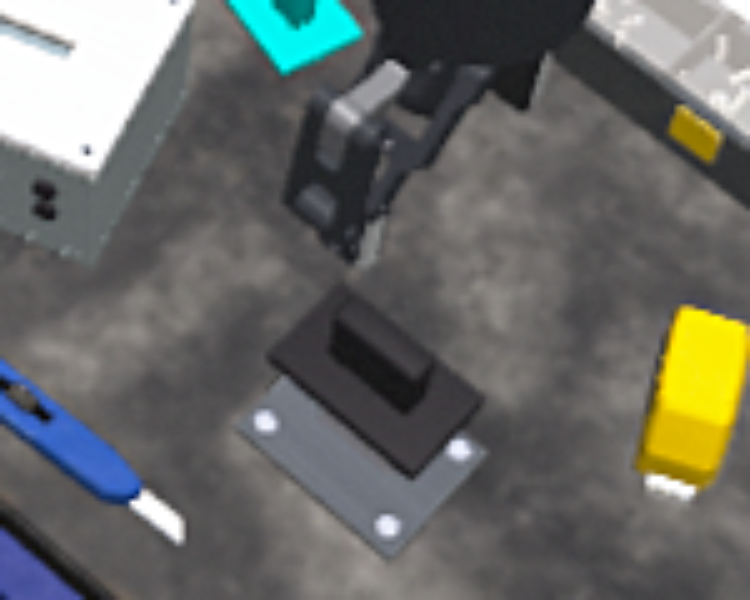

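View pics/w8.png

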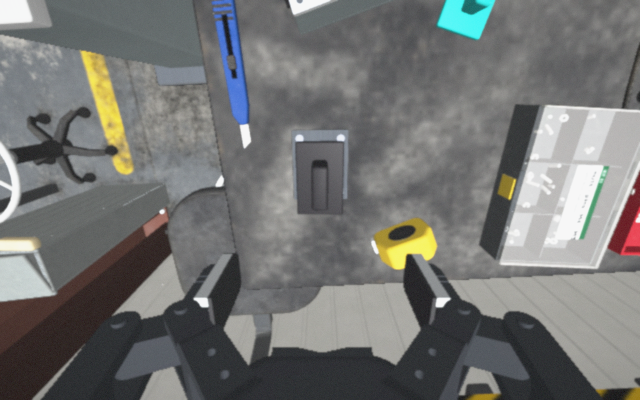

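```bash
python3 -m handwheel '[[[0,-25,0],[0,0,-0.04],-1],[[0,-38,0],[0,0,-0.04],-1],[[0,-38,0],[0,0,0],-1],[[0,-38,0],[0,0,0],-1],[[0,-30,0],[0,0,0],-1],[[0,-15,0],[0,0,0],-1],[[0,0,0],[0,0,0],-1],[[0,0,0],[0,0,0],-1]]'; python3 - <<'E'
from m import *
s,r=st()
c=cam('wrist');im,d=grab_frame('wrist');P=cloud(c,d)
save('w9',im);np.save('w9P.npy',P);np.save('w9d.npy',d)
rect(P,480,-116,90,85,93,'det')
print('slot px',proj(c,[479.5,-117.3,90]))
st()
E
```

```text
time: 10.83
tool_pos: [453.7, -152.5, 174.5]
orientation: [1.0, 0.015, -0.001, -0.0]
ft_force: [-0.8, -0.6, -0.6]
finger_gap: 0.998
t 10.83 tcp [ 453.7 -152.5  174.5] xyaw 1.7 z [-0.  0. -1.] F [-0.8 -0.6 -0.6] gap 0.998 q [-0.3  0.4  0.6  2.  -0.3  0.8  0.5]
det 14755 c [ 479.6 -117.3] size [110.4 120.3] ang 15.3 z 89.40528254285202 mean [ 479.2 -112.8   89.4]
slot px [350.6 153.7]
t 10.88 tcp [ 453.7 -153.4  174.6] xyaw 1.62 z [-0. -0. -1.] F [-0.7 -0.3 -0.5] gap 1.002 q [-0.3  0.4  0.6  2.  -0.3  0.8  0.5]
```

View pics/w9.png

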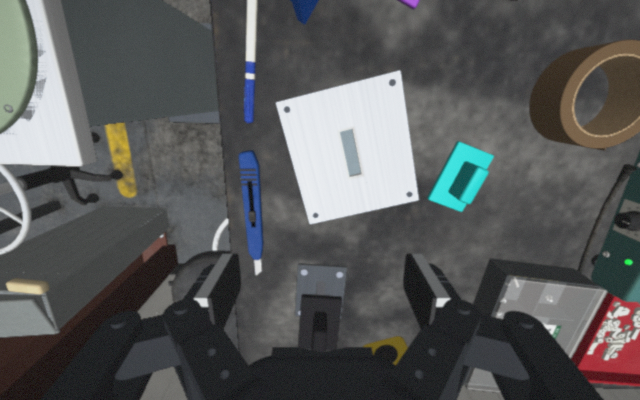

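```bash
cat >> m.py <<'E'
def slotfit(im,d,c,box,name=None):
    u0,u1,v0,v1=box
    g=cv2.cvtColor(im,cv2.COLOR_RGB2GRAY)[v0:v1,u0:u1]
    t,b=cv2.threshold(g,0,255,cv2.THRESH_BINARY_INV+cv2.THRESH_OTSU)
    n,l,stt,ce=cv2.connectedComponentsWithStats(b); k=1+np.argmax(stt[1:,4])
    vv,uu=np.nonzero(l==k)
    K,Rm,tv=c; o=-Rm.T@tv
    ray=np.stack([(uu+u0-K[0,2])/K[0,0],(vv+v0-K[1,2])/K[1,1],np.ones(len(uu))],-1)@Rm
    s=(89.4-o[2])/ray[:,2]; Q=o+ray*s[:,None]
    bb=cv2.minAreaRect(Q[:,:2].astype(np.float32)); print('slot thr',t,'c',np.array(bb[0]),'size',np.array(bb[1]),'ang',bb[2])
E
python3 - <<'E'
from m import *
c=cam('wrist');im=cv2.imread('pics/w9.png')[:,:,::-1].copy();
slotfit(im,None,c,(325,380,120,185))
cv2.imwrite('pics/w9c.png',cv2.resize(im[110:195,310:390,::-1],None,fx=7,fy=7,interpolation=cv2.INTER_CUBIC))
delta([438,60,180],1.8)
E
```

```text
slot thr 196.0 c [ 479.7 -118.1] size [11.9 44. ] ang 15.037345886230469
t 10.88 tcp [ 453.7 -153.4  174.6] xyaw 1.62 z [-0. -0. -1.] F [-0.7 -0.3 -0.5] gap 1.002 q [-0.3  0.4  0.6  2.  -0.3  0.8  0.5]
turn [ 0.  0. -0.] rows 0.02506765402802549
shift after turn [  -9.  -213.8   -5.4]
shift now [  -9.7 -213.8   -5.4]
```

View pics/w9c.png

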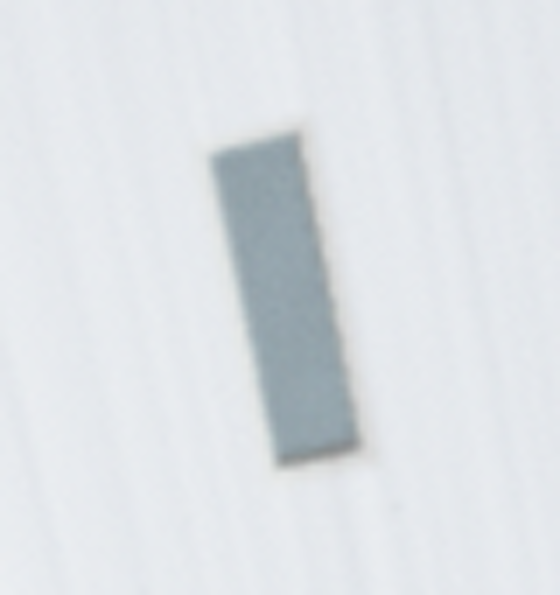

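```bash
python3 -m handwheel '[[[0,-25,0],[0,0,0],-1],[[-3,-38,0],[0,0,0],-1],[[-3,-38,0],[0,0,0],-1],[[-3,-38,0],[0,0,0],-1],[[0,-38,0],[0,0,0],-1],[[0,-25,-5],[0,0,0],-1],[[0,-10,0],[0,0,0],-1],[[0,0,0],[0,0,0],-1]]'; python3 - <<'E'
from m import *
s,r=st()
c=cam('wrist');im,d=grab_frame('wrist');P=cloud(c,d)
save('w10',im)
rect(P,440,113,32,110,140,'paddle top')
rect(P,440,180,30,110,140,'knob top')
rect(P,440,145,75,38,46,'holder')
for x in find_in('wrist','paddle_grip')[:3]: print(x, proj(c,x['centre']))
delta([438,112.5,100],1.8)
E
```

```text
time: 11.55
tool_pos: [439.3, 59.7, 179.9]
orientation: [1.0, 0.015, -0.0, 0.0]
ft_force: [0.4, -0.0, -0.6]
finger_gap: 1.001
t 11.55 tcp [439.3  59.7 179.9] xyaw 1.72 z [-0. -0. -1.] F [ 0.4 -0.  -0.6] gap 1.001 q [-0.7  0.3  0.6  2.1 -0.2  0.8 -0. ]
paddle top 1112 c [439.4 112.4] size [17.4 43.7] ang 1.1 z 121.04496821446222 mean [439.1 113.4 120.8]
knob top 1583 c [437.7 181.7] size [32.2 32.7] ang 89.3 z 120.40937831332704 mean [437.8 181.  119.1]
holder 2872 c [465.7 147.9] size [ 98.7 130.1] ang 1.3 z 41.43129965085318 mean [438.5 143.8  41.4]
{'centre': [433.9, 32.6, 107.5], 'score': 0.86} [315.  219.7]
{'centre': [433.8, 114.9, 121.8], 'score': 0.79} [316.7 134. ]
{'centre': [511.6, 186.0, 112.5], 'score': 0.61} [420.3  41.7]
t 11.65 tcp [439.2  57.1 179.9] xyaw 1.54 z [-0. -0. -1.] F [0.5 0.3 0.6] gap 1.001 q [-0.7  0.3  0.6  2.1 -0.2  0.8  0. ]
turn [ 0.  0. -0.] rows 0.036829658613673856
shift after turn [  0.5 -55.4  79.9]
shift now [  0.3 -55.5  79.9]
```

View pics/w10.png

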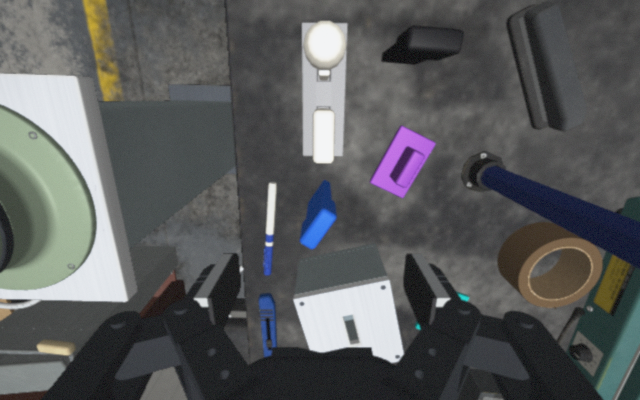

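```bash
python3 - <<'E'
from m import *
im=cv2.imread('pics/w10.png');cv2.imwrite('pics/w10c.png',cv2.resize(im[10:260,260:480],None,fx=2.4,fy=2.4,interpolation=cv2.INTER_CUBIC))
delta([439.3,112.4,44],1.3)
E
```

```text
t 11.65 tcp [439.2  57.1 179.9] xyaw 1.54 z [-0. -0. -1.] F [0.5 0.3 0.6] gap 1.001 q [-0.7  0.3  0.6  2.1 -0.2  0.8  0. ]
turn [0. 0. 0.] rows 0.03298350767471924
shift after turn [  1.3 -55.3 135.9]
shift now [  1.6 -55.4 135.9]
```

View pics/w10c.png

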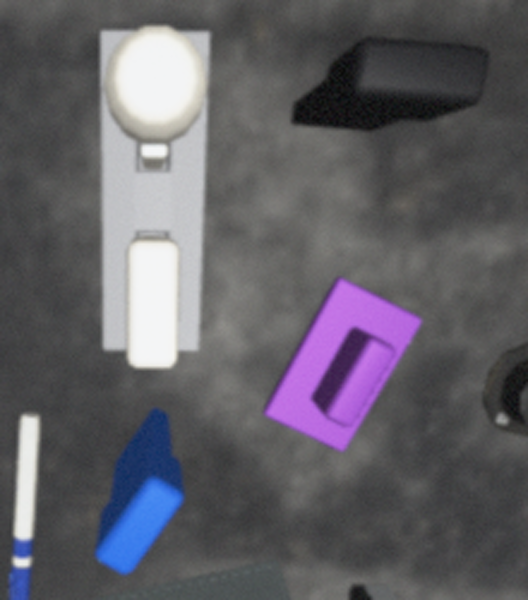

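The crop confirms it: the white rectangular handle at crop (152,302) is in the holder, next to the white knob at (155,80). The blue and black look-alikes stand outside the holder.

```bash
python3 -m handwheel '[[[1.5,-25,0],[0,0,0.004],-1],[[0,-25,20],[0,0,0],-1],[[0,-5,30],[0,0,0],-1],[[0,0,25],[0,0,0],-1],[[0,0,10],[0,0,0],-1],[[0,0,0],[0,0,0],-1],[[0,0,0],[0,0,0],-1]]'; python3 - <<'E'
from m import *
s,r=st()
c=cam('wrist');im,d=grab_frame('wrist');P=cloud(c,d)
save('w11',im)
rect(P,440,113,32,110,140,'paddle top')
delta([439.3,112.4,44],1.3)
E
```

```text
time: 12.23
tool_pos: [439.6, 111.8, 95.6]
orientation: [1.0, 0.011, -0.0, 0.0]
ft_force: [0.3, 0.4, 0.4]
finger_gap: 0.999
t 12.23 tcp [439.6 111.8  95.6] xyaw 1.22 z [-0. -0. -1.] F [0.3 0.4 0.4] gap 0.999 q [-0.8  0.5  0.5  2.1 -0.3  0.6 -0. ]
paddle top 1979 c [439.1 112.9] size [18.  44.2] ang 1.4 z 120.96741919506945 mean [439.1 115.7 120.4]
t 12.28 tcp [439.9 112.4  96.2] xyaw 1.25 z [ 0.  0. -1.] F [0.7 0.8 0.8] gap 0.999 q [-0.8  0.5  0.5  2.1 -0.3  0.6 -0. ]
turn [-0. -0. -0.] rows 0.006862512397337864
shift after turn [-0.6 -0.1 52.2]
shift now [-0.7 -0.1 52.2]
```

View pics/w11.png

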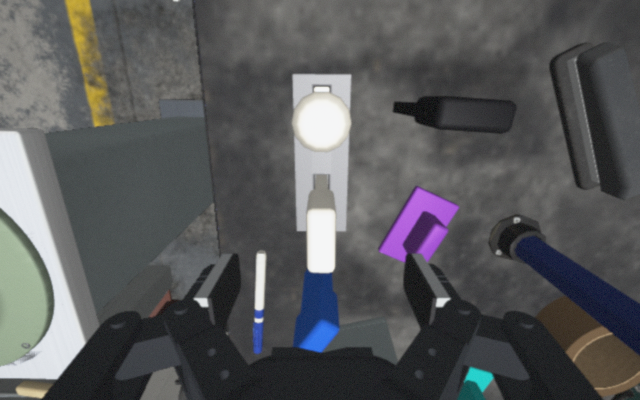

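```bash
python3 -m handwheel '[[[-0.5,-0.5,20],[0,0,0],-1],[[0,0,20],[0,0,0],-1],[[0,0,11],[0,0,0],-1],[[0,0,0],[0,0,0],-1],[[0,0,0],[0,0,0],-1],[[0,0,0],[0,0,0],1],[[0,0,0],[0,0,0],1],[[0,0,0],[0,0,0],1]]' 60; python3 -m handwheel '[[[0,0,0],[0,0,0],1],[[0,0,0],[0,0,0],1],[[0,0,0],[0,0,0],1],[[0,0,0],[0,0,0],1],[[0,0,0],[0,0,0],1]]';python3 - <<'E'
from m import *
st()
E
```

```text
time: 12.95
tool_pos: [439.2, 114.2, 45.1]
orientation: [1.0, 0.012, 0.001, -0.0]
ft_force: [0.2, -1.0, -0.5]
finger_gap: 0.604
time: 13.37
tool_pos: [438.9, 114.1, 44.5]
orientation: [1.0, 0.012, 0.0, -0.0]
ft_force: [-0.7, -0.4, 8.6]
finger_gap: 0.206
t 13.37 tcp [438.9 114.1  44.5] xyaw 1.37 z [ 0.  0. -1.] F [-0.7 -0.4  8.6] gap 0.206 q [-0.7  0.5  0.4  2.2 -0.4  0.5  0.1]
```

```bash
python3 -m handwheel '[[[0,0,-5],[0,0,0],1],[[0,0,-12],[0,0,0],1],[[0,0,-20],[0,0,0],1],[[0,0,-25],[0,0,0],1],[[0,0,-30],[0,0,0],1],[[0,0,-25],[0,0,0],1],[[0,0,-13],[0,0,0],1],[[0,0,0],[0,0,0],1]]'; python3 - <<'E'
from m import *
s,r=st()
im,d=grab_frame('scene');cv2.imwrite('pics/s12.png',cv2.resize(im[100:260,180:380,::-1],None,fx=4,fy=3.7))
delta([479.6,-117.6,172],15.2)
E
```

```text
time: 14.03
tool_pos: [439.8, 114.3, 176.8]
orientation: [1.0, 0.012, 0.002, -0.001]
ft_force: [0.1, 0.1, -1.4]
finger_gap: 0.202
t 14.03 tcp [439.8 114.3 176.8] xyaw 1.37 z [ 0.  0. -1.] F [ 0.1  0.1 -1.4] gap 0.202 q [-0.8  0.3  0.6  2.1 -0.2  0.8 -0.1]
t 14.08 tcp [439.1 114.4 175.2] xyaw 1.4 z [ 0.  0. -1.] F [-0.1  0.4 -2. ] gap 0.206 q [-0.8  0.3  0.6  2.1 -0.2  0.8 -0.1]
turn [-0.  -0.  -0.2] rows 1.9275103283546344
shift after turn [-21.7 234.5   3.2]
shift now [ 34.8 232.9   3. ]
```

View pics/s12.png

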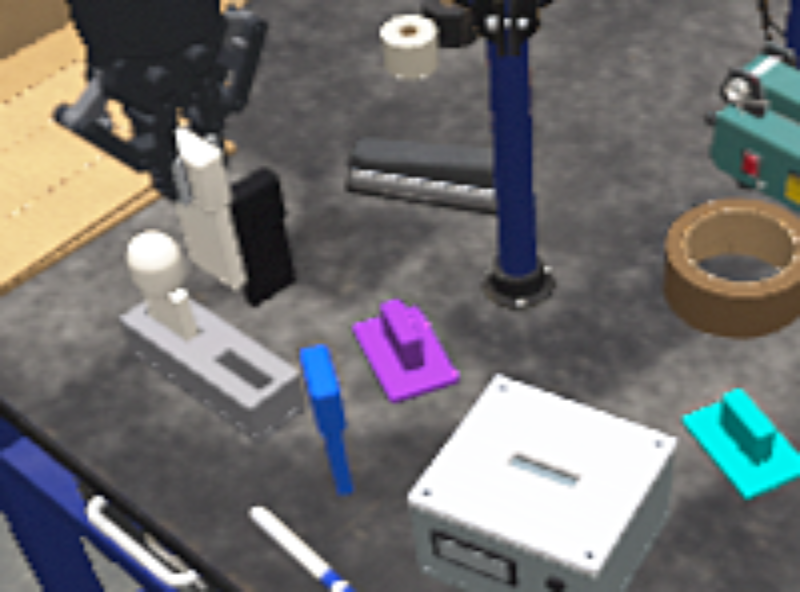

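```bash
python3 -m handwheel '[[[0,0,-6],[0,0,-0.12],1],[[0,10,-3],[0,0,-0.121],1],[[-4,32,0],[0,0,0],1],[[-4,38,0],[0,0,0],1],[[-4,38,0],[0,0,0],1],[[-4,38,0],[0,0,0],1],[[-4,38,0],[0,0,0],1],[[-1,28,0],[0,0,0],1]]'; python3 -m handwheel '[[[-1,12,0],[0,0,0],1],[[0,0,0],[0,0,0],1],[[0,0,0],[0,0,0],1],[[0,0,0],[0,0,0],1]]'; python3 - <<'E'
from m import *
delta([479.6,-117.6,172],15.2)
E
```

```text
time: 14.75
tool_pos: [474.4, -109.2, 182.2]
orientation: [0.991, 0.131, -0.001, 0.0]
ft_force: [-0.0, 0.2, -0.2]
finger_gap: 0.2
time: 15.08
tool_pos: [477.0, -117.1, 182.4]
orientation: [0.991, 0.132, -0.001, -0.0]
ft_force: [0.7, -0.3, -0.7]
finger_gap: 0.203
t 15.08 tcp [ 477.  -117.1  182.4] xyaw 15.21 z [-0.  0. -1.] F [ 0.7 -0.3 -0.7] gap 0.203 q [-0.3  0.4  0.6  2.  -0.3  0.9  0.7]
turn [-0.  0.  0.] rows 0.010250325972811855
shift after turn [ 2.3  1.2 10.4]
shift now [ 2.3  1.2 10.4]
```

```bash
python3 -m handwheel '[[[2.1,0,10],[0,0,0],1],[[0,0,15],[0,0,0],1],[[0,0,10],[0,0,0],1],[[0,0,0],[0,0,0],1],[[0,0,0],[0,0,0],1],[[0,0,0],[0,0,0],1]]'; python3 - <<'E'
from m import *
s,r=st()
zt=s['tool_pos'][2]+121.3-44.5
c=cam('wrist');im,d=grab_frame('wrist');P=cloud(c,d);save('w13',im);np.save('w13d.npy',d)
q=P[(abs(P[...,0]-480)<40)&(abs(P[...,1]+117)<40)&(d>0)]
for z in range(88,170,6):
    k=q[(q[:,2]>=z)&(q[:,2]<z+6)]
    if len(k)>3:
        # tool coordinates
        t=(k-np.array(s['tool_pos']))@r.as_matrix(); print(z,len(k),'x',t[:,0].min(),t[:,0].max(),'y',t[:,1].min(),t[:,1].max())
rect(P,480,-116,90,85,93,'det')
for n in ['scene','top']:
    c=cam(n);im,d=grab_frame(n);P=cloud(c,d);save(n+'13',im);np.save(n+'13d.npy',d)
    rect(P,480,-116,40,zt-4,zt+4,n+' handle top')
    rect(P,480,-116,90,85,93,n+' det')
    cv2.imwrite(f'pics/{n}13c.png',cv2.resize(im[160:290,260:400,::-1],None,fx=4.5,fy=4.5))
delta([479.2,-116.4,144],15.2)
E
```

```text
time: 15.58
tool_pos: [479.7, -117.2, 148.5]
orientation: [0.991, 0.132, 0.0, 0.0]
ft_force: [-0.0, -0.2, -1.1]
finger_gap: 0.201
t 15.58 tcp [ 479.7 -117.2  148.5] xyaw 15.19 z [ 0. -0. -1.] F [-0.  -0.2 -1.1] gap 0.201 q [-0.3  0.4  0.5  2.  -0.3  0.8  0.7]
88 6276 x -48.097071245698466 48.9364979541977 y -48.80993931253125 48.92736458724709
112 26 x -4.333352754014636 4.966277459805816 y -18.23735578064307 -16.7506877293173
118 33 x -4.969122339535238 4.905340179961854 y -18.443219205042475 -16.486785919407858
124 30 x -4.890075295571693 4.789847330439515 y -18.569005094433795 -16.770618119514918
130 39 x -4.752208857983503 4.675115631419505 y -18.35070139934062 -17.006374185340523
136 37 x -4.55541297363463 4.5884801599017235 y -18.48755624220827 -17.51541699872402
142 41 x -4.4486259130090104 5.044818277152424 y -18.716725509444853 -16.417679696117062
148 47 x -4.909944699421118 4.99782631707295 y -18.610249628392687 -16.458607630786013
154 57 x -4.82223692888546 4.867694218328863 y -18.52675422569862 -16.647858464896505
160 52 x -4.663045672410298 4.7460819202043005 y -18.42754073234899 -17.133322156580714
166 60 x -4.512109852908068 4.577594789487809 y -18.57328047784915 -17.3832628559616
det 13713 c [ 479.4 -117.3] size [110.5 120.4] ang 15.3 z 89.42216055252291 mean [ 476.4 -105.9   89.4]
scene handle top 64 c [ 478.  -128.1] size [26.6 28.3] ang 62.4 z 224.74235588567223 mean [ 481.8 -130.3  224.9]
scene det 1674 c [ 477.4 -116.4] size [112.1 121.2] ang 15.6 z 89.4951186454132 mean [ 470.  -122.7   89.5]
top handle top few 0
top det few 0
t 15.73 tcp [ 479.9 -117.3  148.7] xyaw 15.19 z [ 0.  0. -1.] F [ 0.5  0.5 -0.6] gap 0.2 q [-0.3  0.4  0.5  2.  -0.3  0.8  0.7]
turn [ 0. -0. -0.] rows 0.006796203670041414
shift after turn [-0.4 -1.   4.7]
shift now [-0.4 -1.   4.7]
```

View pics/w13.png

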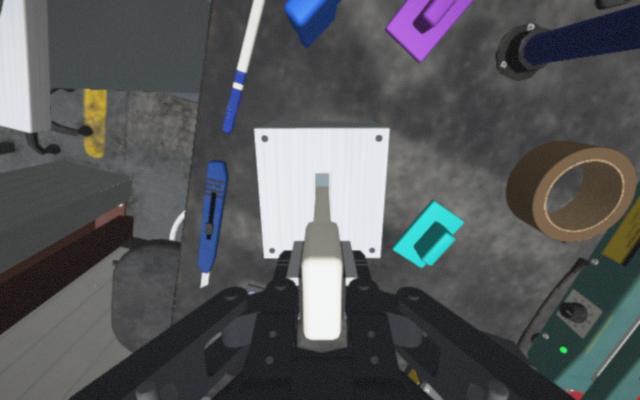

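View pics/scene13c.png

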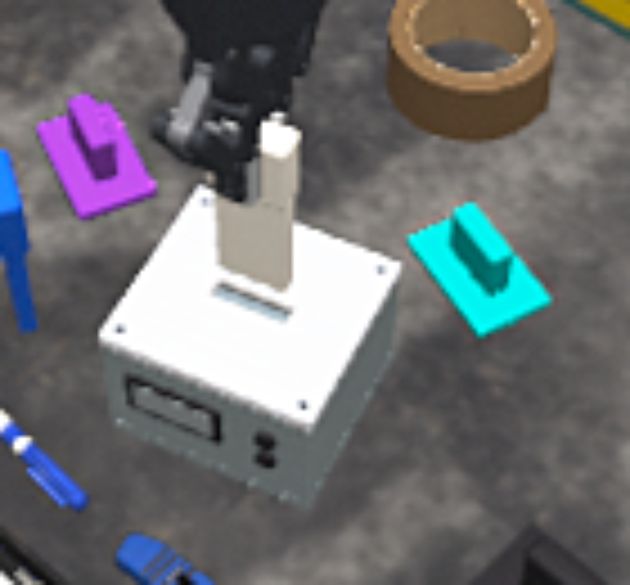

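```bash
python3 - <<'E'
from m import *
s,r=st()
im=cv2.imread('pics/w13.png')
cv2.imwrite('pics/w13c.png',cv2.resize(im[160:235,290:355],None,fx=8,fy=8,interpolation=cv2.INTER_CUBIC))
c=cam('wrist');K,Rm,tv=c;o=-Rm.T@tv
g=cv2.cvtColor(im,cv2.COLOR_BGR2GRAY)
def back(u,v,z=89.4):
    ray=Rm.T@np.array([(u-K[0,2])/K[0,0],(v-K[1,2])/K[1,1],1]);p=o+ray*(z-o[2])/ray[2];return r.inv().apply(p-np.array(s['tool_pos']))
for v in range(170,190,2): print(v,g[v,308:338])
# where slot outline expected
for cx,cy in [(479.6,-117.5)]:
    for dx,dy in [(-6,22),(6,22),(-6,-22),(6,-22)]:
        a=np.radians(15.2);p=[cx+dx*np.cos(a)-dy*np.sin(a),cy+dx*np.sin(a)+dy*np.cos(a),89.4];print(proj(c,p),r.inv().apply(np.array(p)-s['tool_pos']))
for u,v in [(315,178),(329,178),(322,174)]: print(u,v,back(u,v))
E
```

```text
t 15.73 tcp [ 479.9 -117.3  148.7] xyaw 15.19 z [ 0.  0. -1.] F [ 0.5  0.5 -0.6] gap 0.2 q [-0.3  0.4  0.5  2.  -0.3  0.8  0.7]
170 [234 232 234 232 231 233 233 233 233 230 232 232 233 232 232 232 233 234
 233 234 235 234 232 230 231 231 232 230 232 232]
172 [233 233 233 232 231 230 229 228 225 222 222 223 223 222 220 219 221 220
 220 220 220 224 224 225 229 231 231 232 232 233]
174 [233 234 233 232 231 230 222 195 170 164 168 167 164 168 164 166 165 167
 167 167 182 208 219 225 230 231 231 232 232 233]
176 [232 234 233 232 231 229 222 191 163 162 164 160 159 161 160 161 162 163
 159 160 177 209 220 225 229 233 232 232 231 233]
178 [234 232 234 233 231 229 222 189 165 162 161 160 160 160 162 160 159 161
 162 163 176 208 220 226 230 232 232 232 232 233]
180 [233 233 233 234 231 229 221 183 161 161 162 161 161 159 160 160 160 162
 161 164 177 210 221 228 230 233 232 231 231 233]
182 [234 233 234 233 230 229 221 185 161 162 158 162 162 163 163 160 161 162
 160 162 178 211 221 226 231 233 232 232 231 232]
184 [234 232 234 234 230 229 223 186 162 160 158 159 161 158 160 160 160 161
 159 163 174 209 221 227 231 233 233 232 233 232]
186 [232 233 233 234 230 230 221 184 151 145 144 144 143 145 143 145 144 144
 144 151 171 208 220 226 231 233 232 232 232 233]
188 [233 232 233 234 231 229 220 180 139 132 134 132 133 133 131 133 135 134
 131 131 158 203 219 227 231 232 233 232 233 233]
[314.2 173.5] [ -6.4 -21.9  59.3]
[328.2 173.5] [  5.6 -21.9  59.3]
[314.6 220.6] [-6.4 22.1 59.3]
[327.9 220.6] [ 5.6 22.1 59.3]
315 178 [ -5.7 -17.9  59.3]
329 178 [  6.4 -17.9  59.3]
322 174 [  0.3 -21.5  59.3]
```

View pics/w13c.png

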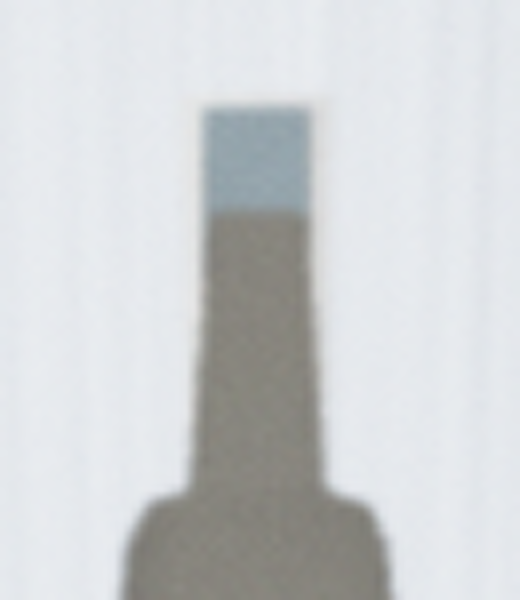

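Blade is upright and centred on the slot in x. It sits about 1.4 mm off along the slot, so I correct that and then lower slowly while watching the force.

```bash
python3 -m handwheel '[[[0.1,-1.4,8],[0,0,0],1],[[0,0,6],[0,0,0],1],[[0,0,3],[0,0,0],1],[[0,0,0],[0,0,0],1],[[0,0,0],[0,0,0],1]]'; python3 -m handwheel '[[[0,0,2],[0,0,0],1],[[0,0,2],[0,0,0],1],[[0,0,2],[0,0,0],1],[[0,0,2],[0,0,0],1],[[0,0,2],[0,0,0],1],[[0,0,0],[0,0,0],1]]'; python3 - <<'E'
from m import *
delta([479.8,-116,86.5],15.2)
im,d=grab_frame('wrist');cv2.imwrite('pics/w14c.png',cv2.resize(im[150:240,280:365,::-1],None,fx=6,fy=6,interpolation=cv2.INTER_CUBIC))
E
```

```text
time: 16.15
tool_pos: [479.1, -116.0, 130.9]
orientation: [0.991, 0.132, -0.0, 0.0]
ft_force: [-0.4, -0.2, -0.7]
finger_gap: 0.207
time: 16.65
tool_pos: [479.1, -115.9, 120.8]
orientation: [0.991, 0.132, -0.0, -0.0]
ft_force: [0.4, 0.7, -0.4]
finger_gap: 0.203
t 16.65 tcp [ 479.1 -115.9  120.8] xyaw 15.18 z [-0. -0. -1.] F [ 0.4  0.7 -0.4] gap 0.203 q [-0.3  0.5  0.5  2.  -0.3  0.7  0.7]
turn [-0.  0. -0.] rows 0.0036106085894143133
shift after turn [ 0.7  0.2 34.3]
shift now [ 0.7  0.3 34.3]
```

View pics/w14c.png

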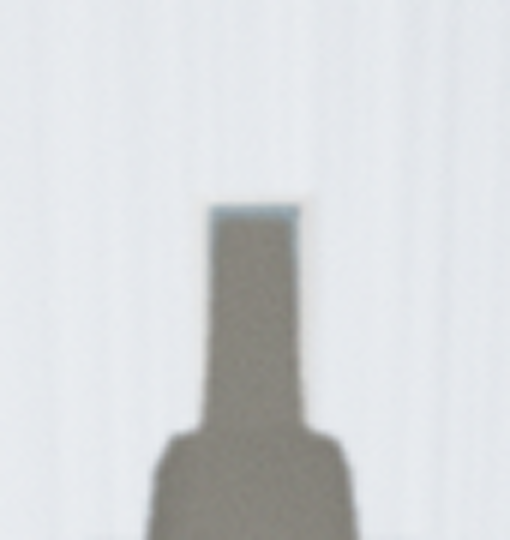

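```bash
python3 -m handwheel '[[[0.4,0,3],[0,0,0],1],[[0,0,5],[0,0,0],1],[[0,0,5],[0,0,0],1],[[0,0,0],[0,0,0],1]]'; python3 -m handwheel '[[[0,0,5],[0,0,0],1],[[0,0,5],[0,0,0],1],[[0,0,5],[0,0,0],1],[[0,0,4],[0,0,0],1],[[0,0,2],[0,0,0],1],[[0,0,0],[0,0,0],1],[[0,0,0],[0,0,0],1]]'; python3 - <<'E'
from m import *
s,r=st()
c=cam('wrist');im,d=grab_frame('wrist');P=cloud(c,d);save('w15',im)
cv2.imwrite('pics/w15c.png',cv2.resize(im[130:240,270:375,::-1],None,fx=5,fy=5,interpolation=cv2.INTER_CUBIC))
t=(P-np.array(s['tool_pos']))@r.as_matrix()
m=(d>0)&(abs(t[...,0])<8)&(abs(t[...,1])<24)&(P[...,2]>150)
print('handle top z', np.percentile(P[m][:,2],[50,80,95]))
c=cam('scene');im,d=grab_frame('scene');P=cloud(c,d)
cv2.imwrite('pics/s15c.png',cv2.resize(im[150:350,250:450,::-1],None,fx=3,fy=3))
rect(P,480,-116,40,155,172,'handle top');rect(P,456,-336,60,62,74,'cover plate')
st()
E
```

```text
time: 17.03
tool_pos: [479.1, -115.7, 107.2]
orientation: [0.991, 0.132, -0.001, -0.0]
ft_force: [-1.0, 0.8, -0.9]
finger_gap: 0.202
time: 17.62
tool_pos: [479.6, -115.9, 87.2]
orientation: [0.991, 0.132, -0.0, 0.0]
ft_force: [-0.3, -1.2, 0.1]
finger_gap: 0.202
t 17.62 tcp [ 479.6 -115.9   87.2] xyaw 15.18 z [-0. -0. -1.] F [-0.3 -1.2  0.1] gap 0.202 q [-0.2  0.5  0.5  2.  -0.4  0.7  0.8]
handle top z [164.7 209.8 214.2]
handle top 86 c [ 485.7 -127.4] size [28.  51.9] ang 80.7 z 162.90062351755302 mean [ 479.8 -130.   163. ]
cover plate 577 c [ 453.1 -335.9] size [80.5 52.6] ang 86.4 z 67.27381659575553 mean [ 446.4 -339.4   67.3]
t 17.72 tcp [ 479.8 -115.9   87.4] xyaw 15.18 z [ 0. -0. -1.] F [-1.  -0.6 -0.9] gap 0.202 q [-0.2  0.5  0.5  2.  -0.4  0.7  0.8]
```

View pics/w15c.png

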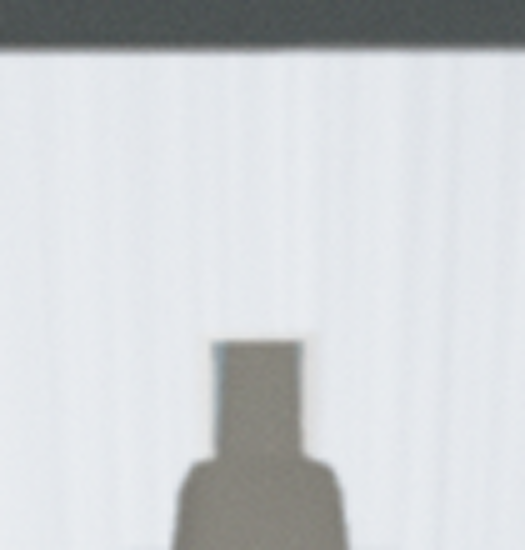

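View pics/s15c.png

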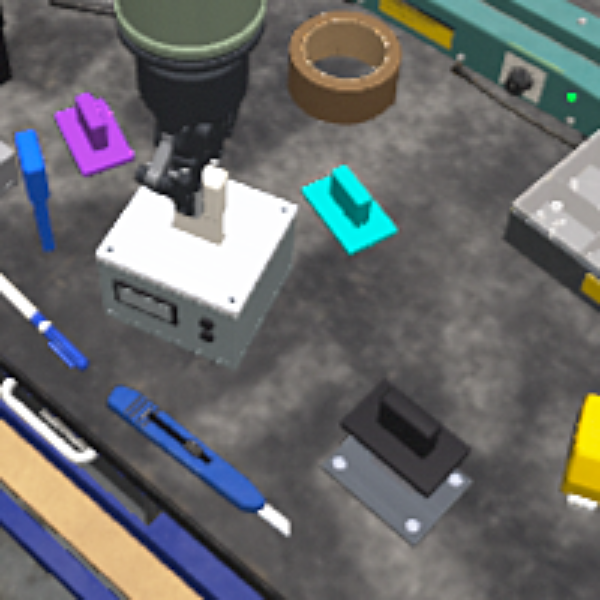

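```bash
python3 -m handwheel '[[[-0.3,0.7,0.6],[0,0,0],1],[[0,0,0],[0,0,0],1],[[0,0,0],[0,0,0],1],[[0,0,0],[0,0,0],1],[[0,0,0],[0,0,0],1]]'; python3 - <<'E'
from m import *
s,r=st()
c=cam('wrist');im,d=grab_frame('wrist');P=cloud(c,d)
cv2.imwrite('pics/w16c.png',cv2.resize(im[130:350,250:395,::-1],None,fx=2.7,fy=2.7,interpolation=cv2.INTER_CUBIC))
t=(P-np.array(s['tool_pos']))@r.as_matrix()
m=(d>0)&(abs(t[...,0])<6)&(abs(t[...,1])<18)&(P[...,2]>155)&(P[...,2]<175)
q=P[m];A=np.c_[q[:,:2]-q[:,:2].mean(0),np.ones(len(q))];f=np.linalg.lstsq(A,q[:,2],rcond=None)[0]
print('handle top z',np.median(q[:,2]),'tip',np.median(q[:,2])-114,'tilt deg',np.degrees(f[:2]))
E
```

```text
time: 18.13
tool_pos: [479.6, -116.6, 86.7]
orientation: [0.991, 0.132, 0.0, 0.0]
ft_force: [0.3, -0.2, -1.1]
finger_gap: 0.205
t 18.13 tcp [ 479.6 -116.6   86.7] xyaw 15.18 z [ 0. -0. -1.] F [ 0.3 -0.2 -1.1] gap 0.205 q [-0.2  0.5  0.5  2.  -0.4  0.7  0.8]
handle top z 163.4560119079654 tip 49.456011907965404 tilt deg [ 0.3 -0.2]
```

View pics/w16c.png

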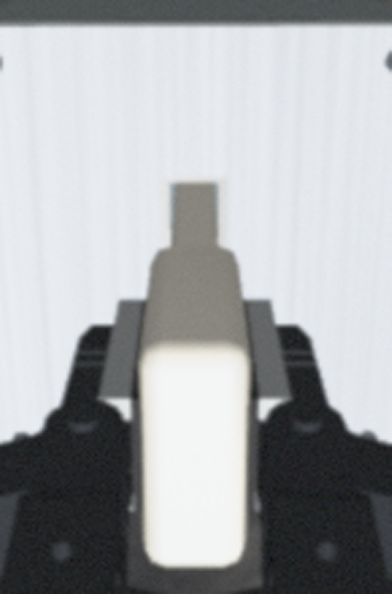

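The blade is centred with both side gaps visible, upright to 0.3°, and the end is about 40 mm below the top (49.5 against 89.4 in the camera frame). Force is about 1 N, so nothing is touching. Handing in.

```bash
python3 -c "
from plant import *
print(job_done()); s=get_state(); print(s['time'],s['tool_pos'],s['ft_force'],s['finger_gap'])"
```

```text
the job is handed in; nothing more can be done
None
the job is handed in; nothing more can be done
```

I handed the job in at about 18 s. The black cover is on the raised rest, and the white flat-handled paddle hangs in the detector's slot, still gripped at 60 N. The knob paddle was not touched.

**Last checks:**
- **Cover:** centred on the rest to about 1 mm and level to about 0.1°. It was still in place when seen again after the insertion.
- **Paddle:** upright to about 0.3°, with its end about 40 mm below the detector's top face. That is roughly 38 mm clear of the inner floor.
- **Force:** the wrist force was about 1 N and there was no contact force on the way in. The hardest contact read was about 13 N, when the cover was set down.

**What disagreed:**
- **TCP reading:** it lay about 41 mm beyond the real fingertips, so my first grasp of the cover closed on air without touching anything. I measured the fingertips in the wrist camera's depth picture and used that offset for both grasps.
- **Cameras:** the views differed from each other by 2 to 3 mm, so I placed the paddle by the wrist camera, relative to the slot.
- **After hand-in:** the last state reading was refused because the job was already closed, so these values are from just before it.

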